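Make up the guest vanity

ROBOT

A 6-joint arm with a two-finger parallel gripper is mounted at the origin on the work surface. World frame = base frame: x ahead of the robot, y to its left, z up, the work surface at z = 0. Lengths are in m, angles in rad, forces in N, time in s.
With the tool pointing down it reaches from about 0.425 to 0.95 m from the base axis. Payload 14.7 kg.
Tool frame: the origin (TCP) lies midway between the tips of the shut fingers; the grasp point (between the pads) lies grasp_offset behind it (grasp_offset is the distance from the TCP to the grasp point, in m); z points along the fingers, y is the line along which they close (so a half turn about z gives the same grasp; the last joint's range is limited). The gripper opens to 85 mm and grips with 20 to 120 N. Pads are 22 mm wide; open, the fingers measure 114 mm over their backs; the gripper's body (76 mm by 85 mm) begins 54 mm behind the grasp point. The pads swing forward as they close: fully open they stand 13 mm farther back than shut.
Start: joints at [-1.393, 0.48, 1.596, -0, 1.065, -0.047], TCP at [0.145, -0.634, 0.231] pointing down, gripper open.
Joint ranges: [-2.75, 2.75], [-0.82, 2.05], [0.23, 2.67], [-1.56, 4.7], [0.09, 2.69], [-2.92, 2.92]. Speed limits (rad/s): [1.89, 1.89, 2.39, 3.01, 3.01, 3.01].

INTERFACE

Orientations are given as a unit quaternion [x, y, z, w].
In Python, from cell import * gives the robot as it stands.
- The arm moves only by the tool step_arm, never from a script. Its argument "commands" is a list of rows, each an object of numbers: "hand": the closure, from -1 (fully open) to 1 (shut); "x", "y", "z": the shift along the tool's x, y, z in mm; "turn": the turn about the tool's z in rad. In form: [{"hand": .., "x": .., "y": .., "z": .., "turn": ..}, ...]. A call has 1 to 12 rows; each row is the pose to reach, as a shift and turn from the pose commanded when the call began, along the tool's axes at that moment; what a row does not reach only later rows make up. A row lasts 1/8 s, in which the tool goes at most 62.5 mm and 10.7 degrees, less where a joint would pass 70% of its speed; a pose out of reach is approached as far as the arm can. A call with a gripper value outside its range is refused whole. The fingers move at their own pace and stop on an object; "force" is the grip in N (left out, the last holds). Time passes only in rows, so rows that repeat a pose let the fingers close. It gives the time, the measured TCP pose, the force, the opening and the grip force at its end, in the units of the state.
- get_state(): the state, without advancing time (a new reading comes with each control period).
- get_image(name): name is "scene" or "top"; returns the picture (480x640x3 uint8, red, green, blue); there is no depth.
- calibration(name): a dict with "mtx" (3x3 intrinsics, pixels), "k1" (the pictures are not rectified: a ray, as slopes to the right and down, at radius r is drawn at 1 + k1 r^2 times it, then the intrinsics apply), "T" (4x4, takes a point from camera to world coordinates). Camera axes: x right, y down, z forward; pixel columns grow to the right and rows downward; lengths in m; the calibration is good to about 2 mm. A picture is of the moment at which its call begins. calibration takes no time and is no camera call.
- close_job(): hands the job in; it is judged then, once.
The state is a dict: "time": time; "q": joint angles; "qd": joint speeds; "effort": joint torques, N m; "eef_pos": TCP position; "eef_rot": TCP orientation; "contact_force": force on the tool from outside, world axes, zero at the start; "ft_torque": the same for the moment, N m; "width": opening from 0.0 (shut) to 1.0 (fully open); "finger_force": force on a finger pad.
Only numpy, scipy, OpenCV 4.12 (cv2) and the standard library are available. Lean on these libraries where they do the work, as an engineer would, in place of code of your own. Each camera call takes 0.05 s, during which the arm holds its last target. There are 200 camera calls.

TASK

Make the washstand ready for the next guest: slide the used-up paper roll up off its upright holder and drop it in the waste bin, and lay every soap inside the wooden tray, flat side down on its floor and square with the tray, all with the narrow tab pointing to the tray's handle flange. Stand all the jars upright on the low marble shelf in one straight row along its long centre line, next to each other with less than a thumb's width (25 mm) between neighbours; leave the perfume bottle, the tube and the comb where they are.

Things in the scene. Friction and masses are not known exactly. Their poses are not given: they have to be found in the camera images.
- soap1: cream tabbed soap, 62 long, 40 wide, 28 thick, 60 g. Origin: flat face's centre line, 30 from the wide end; +x to the narrow tab, +z out of the ribbed domed face. Wide body x -30..12, y +-20, z 0..20; tab x 12..32, y +-10, z 0..16; dome x -26..6, y +-14, z 20..28. Starts standing on its wide end (tab up), any yaw. 2 or 3 soaps are present
- soap1_tip (a point): end of the narrow tab of soap1, at x 32, z 8 in its frame
- soap2: cream tabbed soap, 62 long, 40 wide, 28 thick, 60 g. Origin: flat face's centre line, 30 from the wide end; +x to the narrow tab, +z out of the ribbed domed face. Wide body x -30..12, y +-20, z 0..20; tab x 12..32, y +-10, z 0..16; dome x -26..6, y +-14, z 20..28. Starts standing on its wide end (tab up), any yaw. 2 or 3 soaps are present
- soap2_tip (a point): end of the narrow tab of soap2, at x 32, z 8 in its frame
- soap3: cream tabbed soap, 62 long, 40 wide, 28 thick, 60 g. Origin: flat face's centre line, 30 from the wide end; +x to the narrow tab, +z out of the ribbed domed face. Wide body x -30..12, y +-20, z 0..20; tab x 12..32, y +-10, z 0..16; dome x -26..6, y +-14, z 20..28. Starts lying flat side down, any yaw. 2 or 3 soaps are present
- soap3_tip (a point): end of the narrow tab of soap3, at x 32, z 8 in its frame
- jar1: squat amber glass jar with black lid, 50 diameter, 45 tall, about 140 g; origin at the centre of its underside, +z up to the lid. Starts upright on the counter. Three or four jars are present
- jar2: squat amber glass jar with black lid, 50 diameter, 45 tall, about 140 g; origin at the centre of its underside, +z up to the lid. Starts upright on the counter. Three or four jars are present
- jar3: squat amber glass jar with black lid, 50 diameter, 45 tall, about 140 g; origin at the centre of its underside, +z up to the lid. Starts upright on the counter. Three or four jars are present
- jar4: squat amber glass jar with black lid, 50 diameter, 45 tall, about 140 g; origin at the centre of its underside, +z up to the lid. Starts upright on the counter. Three or four jars are present
- tray: fixed wooden soap tray; origin under the centre of its floor, floor 6 thick. Inside 84 (x) by 230 (y); rim 4 thick, 14 high over the counter. A flat handle flange, 30 wide and 150 long, at rim height, sticks out of the long side that lies to its -x (roughly towards the robot). Left or right, turned up to 0.15 rad
- shelf: fixed low marble shelf board on feet, 150 deep (x) by 270 long (y), top 24 above its origin, which is at counter level under its centre. Left or right, turned up to 0.15 rad
- holder: fixed upright chrome roll holder: base disc 90 diameter, 8 high, and a post 20 diameter whose top is 125 above the counter; origin on the post's axis at counter level
- roll: nearly used-up paper roll, a tube 54 outside, 38 inside diameter, 95 tall, about 40 g, loose over the post and resting on the base disc; origin at the centre of its lower end, +z along its axis
- roll_mid (a point): middle of the roll's axis, 47.5 from its lower end
- bin: fixed open-topped square steel waste bin (dark steel), 120 by 120, 70 tall, walls 3; origin under its centre, sides along its x and y
- perfume: bystander: loose square clear bottle with round steel cap, 40 by 55, 98 tall; origin at the centre of its underside
- tube: bystander: loose white tube standing on its black cap, 34 to 38 wide, 100 tall; origin at the centre of its underside
- comb: bystander: loose black comb lying flat, 22 by 150 by 6; origin at the centre of its underside
There are look-alikes about, which are no part of the job. What is shaped like the soap2 but purple is not meant.

How it is judged:
By the outcome, as a careful person would: the job done as asked, in the order asked, and still so for the second after the job is handed in, with the robot touching nothing.
Of soap1, soap2, soap3 only 2 to 3 are there at a start; the rules pass over those that are not, and their reading is None.
Of jar1, jar2, jar3, jar4 only 3 to 4 are there at a start; the rules pass over those that are not, and their reading is None.
At some moment in a run one of soap3, jar1, jar2, jar3, jar4 may be knocked a few centimetres aside while the robot is not near it.
It also fails if it takes over 210 s, if anything falls off the work surface, if the arm or the gripper's body presses on something with over 40 N, if the wrist force passes 120 N, or if a joint passes its speed limit or range.

## Working session

There is one attempt and no reset: what is moved stays moved. The work goes in short steps, Python scripts to look and compute and a tool call to move; the robot and the scene stay as the last step left them, time stands still between calls to the robot, and variables do not carry over. Pictures are saved under pics/ and viewed, at most 14 in all, crops included, and the job is handed in when it is done.

Besides the shell and the picture viewer there is one more tool, called after ">>>" in YAML: its name, and indented under it one key for each argument. step_arm: Moves the arm, as the interface text tells. Its arguments: {"type":"object","properties":{"commands":{"type":"array"},"force":{"type":"number"}},"required":["commands"]}

```bash
ls; mkdir -p pics; python3 - <<'E'
from cell import *
import cv2
for n in("scene","top"):
    im=get_image(n); cv2.imwrite(f"pics/{n}0.png",im[:,:,::-1]); c=calibration(n); print(n,c)
print(get_state())
E
```

```text
pics
scene {'mtx': array([[539.47530791,   0.        , 316.00154677],
       [  0.        , 539.47530791, 239.15214698],
       [  0.        ,   0.        ,   1.        ]]), 'k1': 0.029548486597284117, 'T': array([[-0.54487014,  0.69019457, -0.47618062,  1.01548177],
       [ 0.83841806,  0.45730713, -0.29652207,  0.31389124],
       [ 0.01310287, -0.56080446, -0.8278446 ,  0.91001714],
       [ 0.        ,  0.        ,  0.        ,  1.        ]])}
top {'mtx': array([[519.76470413,   0.        , 318.44270344],
       [  0.        , 519.76470413, 241.35914989],
       [  0.        ,   0.        ,   1.        ]]), 'k1': -0.05460681695098139, 'T': array([[-0.00850958, -0.99432325,  0.10606069,  0.41149324],
       [-0.9999282 ,  0.00756642, -0.00929192,  0.01344751],
       [ 0.00843667, -0.10613215, -0.99431624,  1.11248138],
       [ 0.        ,  0.        ,  0.        ,  1.        ]])}
{'time': 0.1, 'q': array([-1.39257811e+00,  4.80782357e-01,  1.59679203e+00, -1.44761789e-05,
        1.06510211e+00, -4.66037926e-02]), 'qd': array([-0.00157929, -0.00185658, -0.00070192, -0.00192705, -0.00063588,
        0.00049584]), 'effort': array([ 2.18030043e-03, -9.52253580e+01, -4.31040466e+01,  1.34242796e-04,
        5.14512081e-03,  2.59144429e-05]), 'eef_pos': array([ 0.14485589, -0.63328402,  0.230735  ]), 'eef_rot': array([ 9.93687993e-01,  1.12177886e-01, -4.19533356e-05, -5.40334807e-04]), 'contact_force': array([-0.09551513,  0.45067955, -1.02053378]), 'ft_torque': array([-0.001215  , -0.01294622,  0.04010343]), 'finger_force': 0.0, 'width': 1.0006224905879881}
```

View pics/top0.png

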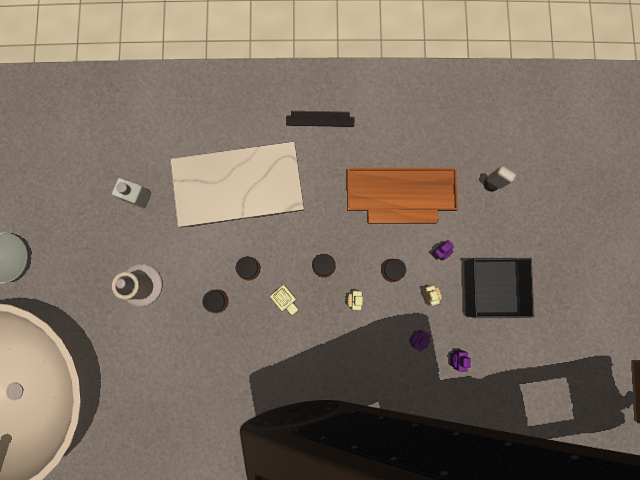

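View pics/scene0.png

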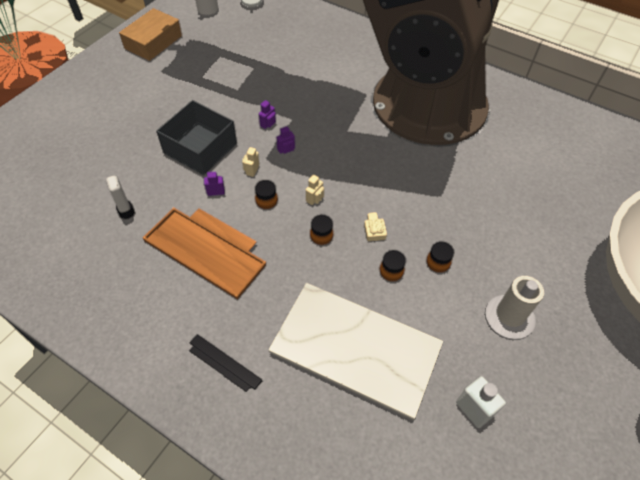

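```bash
cat > h.py <<'E'
from cell import *
import numpy as np, cv2
def cast(n,px,z):
    c=calibration(n);K=c["mtx"];px=np.atleast_2d(np.asarray(px,float))
    d=np.c_[(px[:,0]-K[0,2])/K[0,0],(px[:,1]-K[1,2])/K[1,1]];u=d.copy()
    for _ in range(8): u=d/(1+c["k1"]*(u**2).sum(1,keepdims=True))
    r=np.c_[u,np.ones(len(u))]@c["T"][:3,:3].T; o=c["T"][:3,3]
    return o+r*((z-o[2])/r[:,2])[:,None]
def proj(n,p):
    c=calibration(n);T=c["T"];q=(np.atleast_2d(p)-T[:3,3])@T[:3,:3];s=q[:,:2]/q[:,2:]
    s=s*(1+c["k1"]*(s**2).sum(1,keepdims=True)); return s*c["mtx"][0,0]+c["mtx"][:2,2]
def blobs(mask,amin,amax=1e9):
    cs,_=cv2.findContours(mask.astype(np.uint8),cv2.RETR_EXTERNAL,cv2.CHAIN_APPROX_NONE)
    return [c[:,0] for c in cs if amin<=cv2.contourArea(c)<=amax]
def hsv(n):
    im=get_image(n); return im,cv2.cvtColor(im,cv2.COLOR_RGB2HSV).astype(int)
def rect(n,c,z):
    w=cast(n,c,z)[:,:2]; (x,y),(a,b),t=cv2.minAreaRect((w*1000).astype(np.float32))
    if a<b: a,b,t=b,a,t+90
    return np.array([x,y])/1000,(round(a),round(b)),np.radians((t+90)%180-90) # angle of long side
def cream(h): return (abs(h[...,0]-27)<6)&(h[...,1]>60)&(h[...,1]<170)&(h[...,2]>120)
def jars(n="top",show=True):
    im,h=hsv(n); out=[]
    for c in blobs((h[...,2]<45),200,900):
        (u,v),r=cv2.minEnclosingCircle(c.astype(np.float32)); a=cv2.contourArea(c)
        if a/(np.pi*r*r)>.75: out.append(np.r_[cast(n,[u,v],.040)[0][:2],u,v,r])
    return out
def go(x,y,z,ang=None):
    """shift to world TCP x,y,z with finger line (tool y) at angle ang (mod pi)"""
    s=get_state();q=s["eef_rot"];from scipy.spatial.transform import Rotation as R
    M=R.from_quat(q).as_matrix(); d=M.T@(np.array([x,y,z])-s["eef_pos"])*1000
    cur=np.arctan2(M[1,1],M[0,1]); t=0 if ang is None else -((ang-cur+np.pi/2)%np.pi-np.pi/2)
    print("x %.0f y %.0f z %.0f turn %.3f"%(*d,t),"q6 %.2f"%s["q"][5],"ang %.3f"%cur,"tilt %.3f"%M[2,2]); return d,t
E
python3 - <<'E'
from h import *
np.set_printoptions(precision=3,suppress=True)
print("go",grasp_offset if 'grasp_offset' in globals() else [k for k in globals()])
im,h=hsv("top")
for j in jars(): print("jar",j)
roi=np.zeros(h.shape[:2],bool);roi[80:380,90:560]=1
for c in blobs(roi&(h[...,0]<15)&(h[...,1]>130)&(h[...,2]>90),1000): print("tray",rect("top",c,.014),c.mean(0))
for c in blobs(cv2.morphologyEx((roi&(h[...,2]>170)&(h[...,1]<60)).astype(np.uint8),cv2.MORPH_CLOSE,np.ones((5,5))),1000): print("shelf",rect("top",c,.024))
for p in [(285,298),(356,300),(432,295),(125,285),(300,200),(400,190),(248,267)]: print(p,h[p[1],p[0]])
for c in blobs(roi&(abs(h[...,0]-27)<8)&(h[...,1]>50)&(h[...,2]>100),80): print("cream",c.mean(0),cv2.contourArea(c),cast("top",c.mean(0),.0)[0])
print("bin",cast("top",[503,288],.07),"roll",cast("top",[126,285],.103),"disc",cast("top",[142,285],.008))
print("roll scene",cast("scene",[526,290],.103))
a=cv2.resize(im[225:375,270:470],None,fx=4,fy=4,interpolation=cv2.INTER_CUBIC)
b=cv2.resize(get_image("scene")[90:270,190:410],None,fx=3.6,fy=3.6,interpolation=cv2.INTER_CUBIC)[:600,:800]
c=cv2.resize(im[245:325,90:190],None,fx=5,fy=5,interpolation=cv2.INTER_CUBIC)
cv2.imwrite("pics/a.png",a[:,:,::-1]);cv2.imwrite("pics/b.png",b[:,:,::-1]);cv2.imwrite("pics/c.png",c[:,:,::-1])
E
```

```text
go 0.0187
tray (array([ 0.628, -0.178]), (238, 118), np.float64(1.5669572469254929)) [402.003 193.309]
shelf (array([0.653, 0.178]), (268, 149), np.float64(-1.438778787672518))
(285, 298) [ 32  62 227]
(356, 300) [ 29  67 226]
(432, 295) [ 33  61 229]
(125, 285) [12 48 79]
(300, 200) [ 17  53 212]
(400, 190) [ 11 179 165]
(248, 267) [ 9 46 55]
cream [354.761 300.33 ] 111.0 [ 0.403 -0.073  0.   ]
cream [433.969 294.156] 126.0 [ 0.415 -0.243  0.   ]
cream [284.613 300.507] 380.5 [0.404 0.076 0.   ]
bin [[ 0.425 -0.368  0.07 ]] roll [[0.437 0.379 0.103]] disc [[0.439 0.379 0.008]]
roll scene [[0.442 0.38  0.103]]
```

View pics/a.png

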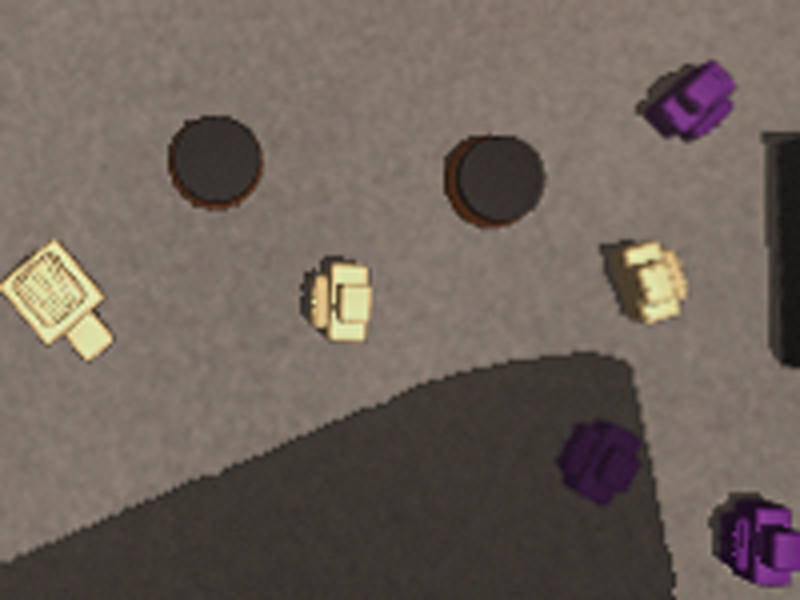

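View pics/b.png

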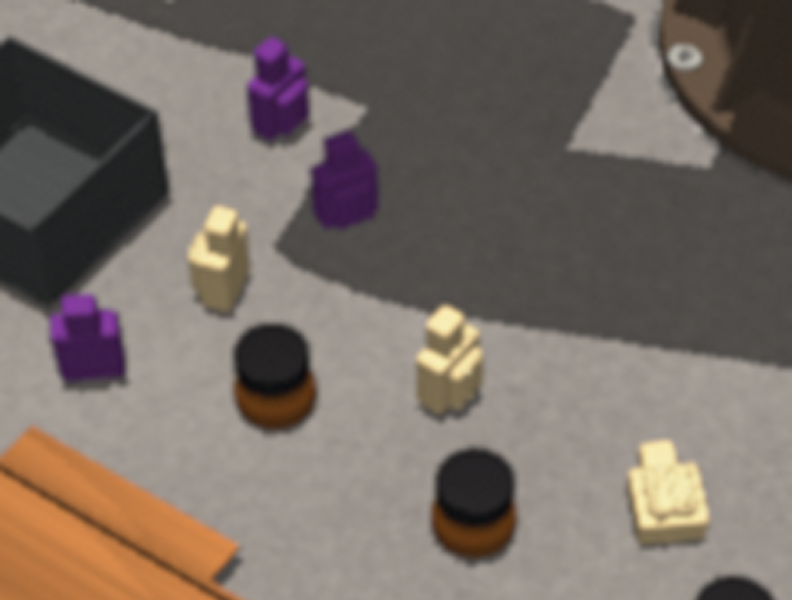

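View pics/c.png

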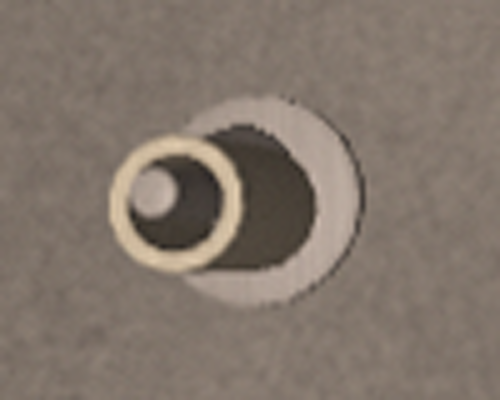

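```bash
python3 - <<'E'
s=open('h.py').read()
i=s.index('def go(')
s=s[:i]+'''def go(*wps):
    """each wp (x,y,z,ang): tool shift in mm and turn; branch of finger angle with small q6"""
    from scipy.spatial.transform import Rotation as R
    s=get_state();M=R.from_quat(s["eef_rot"]).as_matrix();cur=s["q"][0]-s["q"][5]
    print("now",s["eef_pos"].round(4),"q0 %.2f q6 %.2f t %.1f w %.2f"%(s["q"][0],s["q"][5],s["time"],s["width"]))
    for x,y,z,ang in wps:
        d=M.T@(np.array([x,y,z])-s["eef_pos"])*1000; q1=np.arctan2(y,x)
        k=q1-ang; k=(k+np.pi/2)%np.pi-np.pi/2; t=k-q1+cur
        print("x %.0f y %.0f z %.0f turn %.3f  (q6 %.2f)"%(*d,t,k))
'''
s=s.replace('h[...,2]<45','h[...,2]<75')
open('h.py','w').write(s)
E
python3 - <<'E'
from h import *
np.set_printoptions(precision=3,suppress=True)
for j in jars(): print("jar",j)
print(cast("top",[121,283],.125))
go((.6,-.2,.25,.2),(.439,.380,.23,.2),(.439,.380,.07,.2))
im=get_image("top");sc=get_image("scene")
a=cv2.resize(im[275:315,412:452],(440,440),interpolation=cv2.INTER_CUBIC);b=cv2.resize(sc[140:180,232:272],(360,360+80),interpolation=cv2.INTER_CUBIC)
cv2.imwrite("pics/d.png",np.hstack([a,b])[:,:,::-1])
E
```

```text
jar [  0.405   0.217 215.    300.833  12.703]
jar [  0.467  -0.149 392.578 268.946  12.591]
jar [  0.473   0.15  247.5   267.5    12.51 ]
jar [  0.477  -0.005 322.883 264.94   12.09 ]
[[0.44  0.381 0.125]]
now [ 0.145 -0.633  0.231] q0 -1.39 q6 -0.05 t 0.3 w 1.00
x 540 y -321 z -19 turn -1.546  (q6 -0.52)
x 513 y -922 z 1 turn -1.546  (q6 0.51)
x 513 y -922 z 161 turn -1.546  (q6 0.51)
```

View pics/d.png

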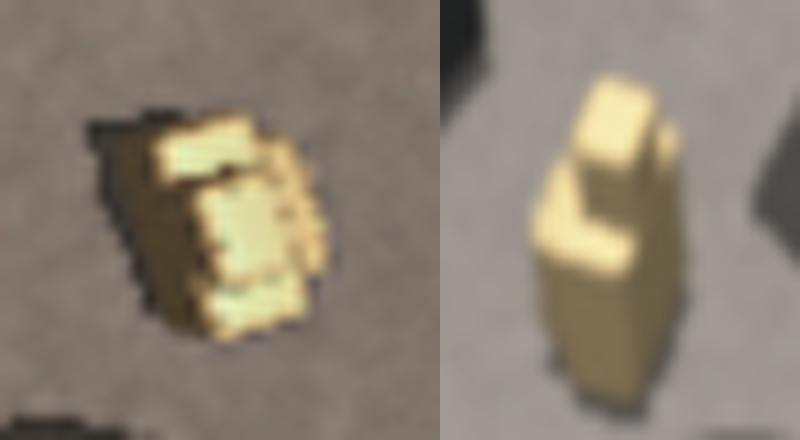

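>>> step_arm:
  commands:
    - {"hand": -1, "x": 540, "y": -321, "z": -19, "turn": -1.546}
    - {"hand": -1, "x": 540, "y": -321, "z": -19, "turn": -1.546}
    - {"hand": -1, "x": 540, "y": -321, "z": -19, "turn": -1.546}
    - {"hand": -1, "x": 540, "y": -321, "z": -19, "turn": -1.546}
    - {"hand": -1, "x": 540, "y": -321, "z": -19, "turn": -1.546}
    - {"hand": -1, "x": 540, "y": -321, "z": -19, "turn": -1.546}
    - {"hand": -1, "x": 540, "y": -321, "z": -19, "turn": -1.546}
    - {"hand": -1, "x": 540, "y": -321, "z": -19, "turn": -1.546}
    - {"hand": -1, "x": 540, "y": -321, "z": -19, "turn": -1.546}
    - {"hand": -1, "x": 540, "y": -321, "z": -19, "turn": -1.546}
    - {"hand": -1, "x": 540, "y": -321, "z": -19, "turn": -1.546}
    - {"hand": -1, "x": 540, "y": -321, "z": -19, "turn": -1.546}
  force: 20

```text
time: 1.9
eef_pos: [0.5996, -0.2001, 0.25]
eef_rot: [0.633, 0.775, -0.0, -0.0]
contact_force: [-0.2, -0.2, -0.3]
width: 0.997
finger_force: 0.0
```

```bash
python3 -c "
from h import *
go((.439,.380,.23,.2),(.439,.380,.07,.2))"
```

```text
now [ 0.5996 -0.2001  0.25  ] q0 -0.37 q6 -0.57 t 1.9 w 1.00
x 600 y -41 z 20 turn 0.001  (q6 0.51)
x 600 y -41 z 180 turn 0.001  (q6 0.51)
```

>>> step_arm:
  commands:
    - {"hand": -1, "x": 600, "y": -41, "z": 20, "turn": 0}
    - {"hand": -1, "x": 600, "y": -41, "z": 20, "turn": 0}
    - {"hand": -1, "x": 600, "y": -41, "z": 20, "turn": 0}
    - {"hand": -1, "x": 600, "y": -41, "z": 20, "turn": 0}
    - {"hand": -1, "x": 600, "y": -41, "z": 20, "turn": 0}
    - {"hand": -1, "x": 600, "y": -41, "z": 20, "turn": 0}
    - {"hand": -1, "x": 600, "y": -41, "z": 20, "turn": 0}
    - {"hand": -1, "x": 600, "y": -41, "z": 20, "turn": 0}
    - {"hand": -1, "x": 600, "y": -41, "z": 20, "turn": 0}
    - {"hand": -1, "x": 600, "y": -41, "z": 20, "turn": 0}
    - {"hand": -1, "x": 600, "y": -41, "z": 20, "turn": 0}
    - {"hand": -1, "x": 600, "y": -41, "z": 20, "turn": 0}

```text
time: 3.4
eef_pos: [0.4407, 0.3781, 0.2303]
eef_rot: [0.633, 0.774, -0.0, 0.0]
contact_force: [0.4, -0.6, -0.2]
width: 0.998
finger_force: 0.0
```

>>> step_arm:
  commands:
    - {"hand": -1, "z": 50}
    - {"hand": -1, "z": 100}
    - {"hand": -1, "z": 140}
    - {"hand": -1, "z": 160}
    - {"hand": -1, "z": 160}
    - {"hand": 1, "z": 160}
    - {"hand": 1, "z": 160}
    - {"hand": 1, "z": 160}
    - {"hand": 1, "z": 160}
    - {"hand": 1, "z": 160}
    - {"hand": 1, "z": 160}
    - {"hand": 1, "z": 160}
  force: 20

```text
validation failed for argument at $.co...
```

```bash
python3 -c "
from h import *
x,y,_=get_state()['eef_pos']
go((x,y,.24,.2),(.56,.0,.24,.2),(.425,-.368,.22,.2),(.425,-.368,.085,.2))"
```

```text
now [0.4407 0.3781 0.2303] q0 0.66 q6 0.46 t 3.4 w 1.00
x -0 y -0 z -10 turn -0.001  (q6 0.51)
x -394 y 42 z -10 turn -0.001  (q6 -0.20)
x -728 y -163 z 11 turn -0.001  (q6 -0.91)
x -728 y -163 z 146 turn -0.001  (q6 -0.91)
```

>>> step_arm:
  commands:
    - {"hand": -1, "x": 0, "y": 0, "z": 50, "turn": 0}
    - {"hand": -1, "x": 0, "y": 0, "z": 100, "turn": 0}
    - {"hand": -1, "x": 0, "y": 0, "z": 140, "turn": 0}
    - {"hand": -1, "x": 0, "y": 0, "z": 160, "turn": 0}
    - {"hand": -1, "x": 0, "y": 0, "z": 160, "turn": 0}
    - {"hand": 1, "x": 0, "y": 0, "z": 160, "turn": 0}
    - {"hand": 1, "x": 0, "y": 0, "z": 160, "turn": 0}
    - {"hand": 1, "x": 0, "y": 0, "z": 160, "turn": 0}
    - {"hand": 1, "x": 0, "y": 0, "z": 160, "turn": 0}
    - {"hand": 1, "x": 0, "y": 0, "z": 160, "turn": 0}
    - {"hand": 1, "x": 0, "y": 0, "z": 160, "turn": 0}
  force: 20

```text
time: 4.78
eef_pos: [0.441, 0.38, 0.0717]
eef_rot: [0.633, 0.774, 0.001, 0.0]
contact_force: [-1.0, -1.3, 6.7]
width: 0.621
finger_force: 21.3
```

>>> step_arm:
  commands:
    - {"hand": 1, "x": 0, "y": 0, "z": -20, "turn": 0}
    - {"hand": 1, "x": 0, "y": 0, "z": -60, "turn": 0}
    - {"hand": 1, "x": 0, "y": 0, "z": -110, "turn": 0}
    - {"hand": 1, "x": 0, "y": 0, "z": -150, "turn": 0}
    - {"hand": 1, "x": 0, "y": 0, "z": -170, "turn": 0}
    - {"hand": 1, "x": 0, "y": 0, "z": -170, "turn": 0}

```text
time: 5.52
eef_pos: [0.4412, 0.3802, 0.2426]
eef_rot: [0.633, 0.774, 0.002, 0.0]
contact_force: [-0.4, 0.2, -1.1]
width: 0.622
finger_force: 21.4
```

>>> step_arm:
  commands:
    - {"hand": 1, "x": -40, "y": 5, "z": 0, "turn": 0}
    - {"hand": 1, "x": -90, "y": 10, "z": 0, "turn": 0}
    - {"hand": 1, "x": -150, "y": 20, "z": 0, "turn": 0}
    - {"hand": 1, "x": -210, "y": 25, "z": 0, "turn": 0}
    - {"hand": 1, "x": -270, "y": 32, "z": 0, "turn": 0}
    - {"hand": 1, "x": -330, "y": 38, "z": 0, "turn": 0}
    - {"hand": 1, "x": -394, "y": 42, "z": 0, "turn": 0}
    - {"hand": 1, "x": -450, "y": 10, "z": 0, "turn": 0}
    - {"hand": 1, "x": -505, "y": -25, "z": 0, "turn": 0}
    - {"hand": 1, "x": -560, "y": -60, "z": 0, "turn": 0}
    - {"hand": 1, "x": -615, "y": -95, "z": 0, "turn": 0}
    - {"hand": 1, "x": -670, "y": -130, "z": 0, "turn": 0}

```text
time: 7.02
eef_pos: [0.4498, -0.2912, 0.2395]
eef_rot: [0.633, 0.774, -0.0, -0.0]
contact_force: [1.4, 0.5, -0.1]
width: 0.617
finger_force: 21.4
```

```bash
python3 -c "
from h import *
go((.425,-.368,.22,.2),(.425,-.368,.085,.2))
cv2.imwrite('pics/e.png',get_image('scene')[:,:,::-1])"
```

```text
now [ 0.4498 -0.2912  0.2395] q0 -0.63 q6 -0.83 t 7.0 w 0.62
x -70 y -40 z 19 turn 0.000  (q6 -0.91)
x -70 y -39 z 154 turn 0.000  (q6 -0.91)
```

View pics/e.png

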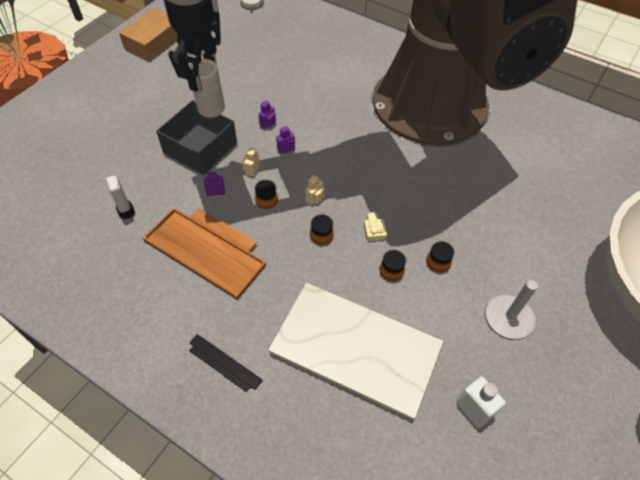

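>>> step_arm:
  commands:
    - {"hand": 1, "x": -35, "y": -20, "z": 10, "turn": 0}
    - {"hand": 1, "x": -70, "y": -40, "z": 19, "turn": 0}
    - {"hand": 1, "x": -70, "y": -40, "z": 60, "turn": 0}
    - {"hand": 1, "x": -70, "y": -40, "z": 105, "turn": 0}
    - {"hand": 1, "x": -70, "y": -40, "z": 145, "turn": 0}
    - {"hand": 1, "x": -70, "y": -40, "z": 154, "turn": 0}
    - {"hand": 1, "x": -70, "y": -40, "z": 154, "turn": 0}
    - {"hand": -0.7, "x": -70, "y": -40, "z": 154, "turn": 0}
    - {"hand": -0.7, "x": -70, "y": -40, "z": 154, "turn": 0}
    - {"hand": -0.7, "x": -70, "y": -40, "z": 154, "turn": 0}
    - {"hand": -0.7, "x": -70, "y": -40, "z": 110, "turn": 0}
    - {"hand": -0.7, "x": -70, "y": -40, "z": 50, "turn": 0}

```text
time: 8.57
eef_pos: [0.4251, -0.3656, 0.1907]
eef_rot: [0.633, 0.774, 0.0, -0.001]
contact_force: [1.3, -1.0, -0.3]
width: 0.852
finger_force: 0.0
```

```bash
python3 - <<'E'
from h import *
np.set_printoptions(precision=4,suppress=True)
im=get_image("top"); 
B=cast("top",[433.8,295.9],.062)[0];A=cast("top",[358.5,300.7],.062)[0]
print(A,B, cast("scene",[250+0,150],.062), cast("scene",[314.,182.],.062))
cv2.imwrite("pics/f.png",np.hstack([cv2.resize(im[230:350,400:560],None,fx=2.5,fy=2.5,interpolation=cv2.INTER_CUBIC),cv2.resize(im[230:350,240:400],None,fx=2.5,fy=2.5,interpolation=cv2.INTER_CUBIC)])[:,:,::-1])
h=cv2.cvtColor(im,cv2.COLOR_RGB2HSV).astype(int)
c=[c for c in blobs((h[...,0]<15)&(h[...,1]>130)&(h[...,2]>90),1000) if 340<c[:,0].mean()<460][0]
w=cast("top",c,.014)[:,:2]; print("tray ext",w.min(0),w.max(0))
top=w[(w[:,0]>w[:,0].max()-.008)]; print("far edge fit",np.polyfit(top[:,1],top[:,0],1))
for y in(-.29,-.07): 
    e=w[(abs(w[:,1]-y)<.006)&(w[:,0]>.58)&(w[:,0]<.66)]; print(e[:,0].min() if len(e) else None)
L=w[(w[:,0]>.61)&(w[:,0]<.67)]; l=L[L[:,1]<-.18];r=L[L[:,1]>-.18]; print("ends",np.polyfit(l[:,0],l[:,1],1),np.polyfit(r[:,0],r[:,1],1),l[:,1].mean(),r[:,1].mean())
E
```

```text
[ 0.4029 -0.0759  0.062 ] [ 0.4109 -0.2285  0.062 ] [[ 0.413  -0.2321  0.062 ]] [[ 0.4116 -0.0702  0.062 ]]
tray ext [ 0.5685 -0.2972] [ 0.6877 -0.0586]
far edge fit [0.0039 0.6876]
0.5964752413073188
0.5977750598596216
ends [-0.012 -0.288] [ 0.0396 -0.0856] -0.2956777041968006 -0.06029722970499574
```

View pics/f.png

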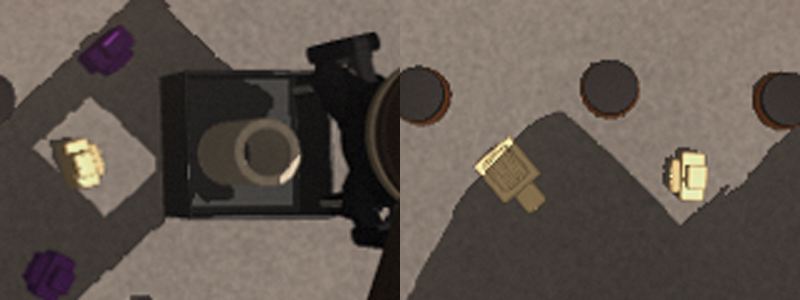

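```bash
python3 - <<'E'
s=open('h.py').read()
s=s.replace("for x,y,z,ang in wps:","for x,y,z,ang,*ex in wps:").replace("; t=k-q1+cur","\n        if ex: k=q1-ang\n        t=k-q1+cur")
open('h.py','w').write(s)
E
python3 -c "
from h import *
go((.426,-.276,.19,-1.265,1),(.426,-.276,.05,-1.265,1),(.404,-.205,.05,-1.265,1))"
```

```text
now [ 0.4279 -0.3682  0.199 ] q0 -0.76 q6 -0.96 t 8.6 w 0.85
x 91 y 16 z 8 turn 1.465  (q6 0.69)
x 92 y 16 z 148 turn 1.465  (q6 0.69)
x 166 y 8 z 148 turn 1.465  (q6 0.80)
```

>>> step_arm:
  commands:
    - {"hand": 1, "x": 91, "y": 16, "z": 0, "turn": 1.465}
    - {"hand": 1, "x": 91, "y": 16, "z": 0, "turn": 1.465}
    - {"hand": 1, "x": 91, "y": 16, "z": 0, "turn": 1.465}
    - {"hand": 1, "x": 91, "y": 16, "z": 0, "turn": 1.465}
    - {"hand": 1, "x": 91, "y": 16, "z": 0, "turn": 1.465}
    - {"hand": 1, "x": 91, "y": 16, "z": 0, "turn": 1.465}
    - {"hand": 1, "x": 91, "y": 16, "z": 0, "turn": 1.465}
    - {"hand": 1, "x": 91, "y": 16, "z": 0, "turn": 1.465}
    - {"hand": 1, "x": 91, "y": 16, "z": 40, "turn": 1.465}
    - {"hand": 1, "x": 91, "y": 16, "z": 90, "turn": 1.465}
    - {"hand": 1, "x": 91, "y": 16, "z": 130, "turn": 1.465}
    - {"hand": 1, "x": 91, "y": 16, "z": 148, "turn": 1.465}

```text
time: 10.12
eef_pos: [0.4227, -0.2733, 0.0406]
eef_rot: [0.988, 0.152, -0.001, -0.001]
contact_force: [0.2, 0.7, -0.7]
width: 0.002
finger_force: 0.0
```

```bash
python3 -c "
from h import *
go((.426,-.276,.05,-1.265,1),(.404,-.205,.05,-1.265,1))"
```

```text
now [ 0.4227 -0.2733  0.0406] q0 -0.63 q6 0.63 t 10.1 w 0.00
x 2 y 4 z -9 turn 0.000  (q6 0.69)
x 3 y -71 z -9 turn 0.000  (q6 0.80)
```

>>> step_arm:
  commands:
    - {"hand": 1, "x": 3, "y": 0, "z": -10, "turn": 0}
    - {"hand": 1, "x": 3, "y": -12, "z": -10, "turn": 0}
    - {"hand": 1, "x": 3, "y": -22, "z": -10, "turn": 0}
    - {"hand": 1, "x": 3, "y": -32, "z": -10, "turn": 0}
    - {"hand": 1, "x": 3, "y": -40, "z": -10, "turn": 0}
    - {"hand": 1, "x": 3, "y": -48, "z": -10, "turn": 0}
    - {"hand": 1, "x": 3, "y": -56, "z": -10, "turn": 0}
    - {"hand": 1, "x": 3, "y": -64, "z": -10, "turn": 0}
    - {"hand": 1, "x": 3, "y": -71, "z": -10, "turn": 0}
    - {"hand": 1, "x": 3, "y": -71, "z": -10, "turn": 0}
    - {"hand": 1, "x": 3, "y": -50, "z": -60, "turn": 0}
    - {"hand": -1, "x": 120, "y": -20, "z": -100, "turn": 0}

```text
time: 11.62
eef_pos: [0.4696, -0.2236, 0.1241]
eef_rot: [0.989, 0.151, 0.0, 0.0]
contact_force: [1.8, -1.5, -0.8]
width: 0.202
finger_force: 0.0
```

```bash
cat >> h.py <<'E'
def soaps():
    """lying cream soaps: contour, body-end axis; prints origin-ish grasp point (body centre) and tab direction"""
    im,h=hsv("top"); m=(abs(h[...,0]-28)<9)&(h[...,1]>45)&(h[...,1]<190)&(h[...,2]>85); m[:240]=0;m[:,:170]=0; m[:,470:]=0
    m=cv2.morphologyEx(m.astype(np.uint8),cv2.MORPH_CLOSE,np.ones((3,3)))
    for c in blobs(m,90):
        w=cast("top",c,.012)[:,:2]; a=cv2.contourArea(c); f=np.zeros(m.shape,np.uint8); cv2.drawContours(f,[c[:,None]],-1,1,-1)
        q=cast("top",np.argwhere(f)[:,::-1],.012)[:,:2]; q0=q.mean(0); e=np.linalg.eigh(np.cov((q-q0).T))[1][:,1]
        p=(q-q0)@e; e=e*np.sign((p**3).mean()); p=(w-q0)@e; n=np.array([-e[1],e[0]]); s=(w-q0)@n
        o=q0+n*(s.max()+s.min())/2
        print("soap px",c.mean(0).round(),"area",a,"len %.0f wid %.0f"%(np.ptp(p)*1e3,np.ptp(s)*1e3),"wide end",(o+e*p.min()).round(4),"body c",(o+e*(p.min()+.021)).round(4),"tabdir %.3f"%np.arctan2(e[1],e[0]))
    return im
E
python3 - <<'E'
from h import *
im=soaps()
cv2.imwrite("pics/g.png",cv2.resize(im[230:350,260:460],None,fx=4,fy=4,interpolation=cv2.INTER_CUBIC)[:,:,::-1])
E
```

```text
soap px [419. 302.] area 109.0 len 49 wid 21 wide end [ 0.3771 -0.1945] body c [ 0.3934 -0.2077] tabdir -0.683
```

View pics/g.png

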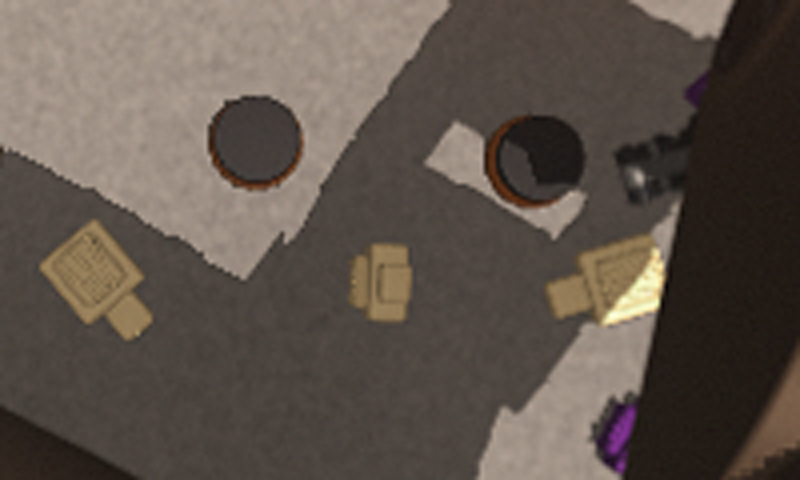

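```bash
sed -i 's/(abs(h\[...,0\]-28)<9)&(h\[...,1\]>45)/(abs(h[...,0]-27)<12)\&(h[...,1]>60)/' h.py; python3 - <<'E'
from h import *
np.set_printoptions(precision=4,suppress=True)
b=cast("top",[417.6,299.9],.012)[0]; print(b,cast("top",[[397,305.5]],.01))
im=soaps(); h=cv2.cvtColor(im,cv2.COLOR_RGB2HSV); print(h[300,358],h[298,283],h[302,402],h[320,330])
x,y=b[:2]
go((x,y,.08,.28),(x,y,.003,.28))
E
```

```text
[ 0.4029 -0.2053  0.012 ] [[ 0.3916 -0.1617  0.01  ]]
soap px [355. 300.] area 241.5 len 41 wid 32 wide end [ 0.4231 -0.071 ] body c [ 0.4021 -0.0717] tabdir -3.108
soap px [411. 300.] area 430.5 len 66 wid 44 wide end [ 0.4142 -0.2225] body c [ 0.4057 -0.2033] tabdir 1.984
soap px [285. 300.] area 447.5 len 63 wid 41 wide end [0.4276 0.0935] body c [0.4113 0.0802] tabdir -2.458
[ 19 103 149] [ 18 113 138] [ 18 107 148] [15 40 77]
now [ 0.4773 -0.2242  0.1251] q0 -0.50 q6 0.77 t 11.7 w 0.37
x -66 y -41 z 44 turn -1.544  (q6 -0.75)
x -66 y -41 z 121 turn -1.544  (q6 -0.75)
```

>>> step_arm:
  commands:
    - {"hand": -0.45, "x": -66, "y": -41, "z": 20, "turn": -1.544}
    - {"hand": -0.45, "x": -66, "y": -41, "z": 20, "turn": -1.544}
    - {"hand": -0.45, "x": -66, "y": -41, "z": 20, "turn": -1.544}
    - {"hand": -0.45, "x": -66, "y": -41, "z": 20, "turn": -1.544}
    - {"hand": -0.45, "x": -66, "y": -41, "z": 20, "turn": -1.544}
    - {"hand": -0.45, "x": -66, "y": -41, "z": 20, "turn": -1.544}
    - {"hand": -0.45, "x": -66, "y": -41, "z": 44, "turn": -1.544}
    - {"hand": -0.45, "x": -66, "y": -41, "z": 44, "turn": -1.544}
    - {"hand": -0.45, "x": -66, "y": -41, "z": 44, "turn": -1.544}
    - {"hand": -0.45, "x": -66, "y": -41, "z": 70, "turn": -1.544}
    - {"hand": -0.45, "x": -66, "y": -41, "z": 70, "turn": -1.544}

```text
time: 13.1
eef_pos: [0.3943, -0.2024, 0.0509]
eef_rot: [0.602, 0.799, -0.0, -0.001]
contact_force: [-0.4, -0.6, -0.1]
width: 0.722
finger_force: 0.0
```

```bash
python3 - <<'E'
from h import *
go((.4029,-.2053,.003,.28))
E
```

```text
now [ 0.3943 -0.2024  0.0509] q0 -0.54 q6 -0.82 t 13.1 w 0.72
x -5 y 8 z 48 turn -0.001  (q6 -0.75)
```

>>> step_arm:
  commands:
    - {"hand": -0.45, "x": -5, "y": 8, "z": 10, "turn": 0}
    - {"hand": -0.45, "x": -5, "y": 8, "z": 30, "turn": 0}
    - {"hand": -0.45, "x": -5, "y": 8, "z": 44, "turn": 0}
    - {"hand": -0.45, "x": -5, "y": 8, "z": 48, "turn": 0}
    - {"hand": -0.45, "x": -5, "y": 8, "z": 48, "turn": 0}
    - {"hand": 1, "x": -5, "y": 8, "z": 48, "turn": 0}
    - {"hand": 1, "x": -5, "y": 8, "z": 48, "turn": 0}
    - {"hand": 1, "x": -5, "y": 8, "z": 48, "turn": 0}
    - {"hand": 1, "x": -5, "y": 8, "z": 48, "turn": 0}
    - {"hand": 1, "x": -5, "y": 8, "z": 48, "turn": 0}
    - {"hand": 1, "x": -5, "y": 8, "z": 48, "turn": 0}
  force: 30

```text
time: 14.48
eef_pos: [0.4046, -0.2056, 0.0045]
eef_rot: [0.602, 0.799, 0.0, 0.0]
contact_force: [-0.1, 0.7, 7.5]
width: 0.457
finger_force: 30.4
```

```bash
python3 - <<'E'
from h import *
go((.4029,-.2053,.12,.28),(.652,-.246,.12,1.571,1),(.652,-.246,.010,1.571,1))
E
```

```text
now [ 0.4046 -0.2056  0.0045] q0 -0.54 q6 -0.82 t 14.5 w 0.46
x 1 y -1 z -116 turn -0.001  (q6 -0.75)
x -107 y 227 z -115 turn -1.292  (q6 -1.93)
x -107 y 227 z -5 turn -1.292  (q6 -1.93)
```

>>> step_arm:
  commands:
    - {"hand": 1, "x": 0, "y": 0, "z": -40, "turn": 0}
    - {"hand": 1, "x": 0, "y": 0, "z": -90, "turn": 0}
    - {"hand": 1, "x": -10, "y": 30, "z": -115, "turn": -0.18}
    - {"hand": 1, "x": -30, "y": 65, "z": -115, "turn": -0.36}
    - {"hand": 1, "x": -45, "y": 100, "z": -115, "turn": -0.54}
    - {"hand": 1, "x": -60, "y": 135, "z": -115, "turn": -0.72}
    - {"hand": 1, "x": -80, "y": 170, "z": -115, "turn": -0.9}
    - {"hand": 1, "x": -95, "y": 200, "z": -115, "turn": -1.08}
    - {"hand": 1, "x": -107, "y": 227, "z": -100, "turn": -1.292}
    - {"hand": 1, "x": -107, "y": 227, "z": -60, "turn": -1.292}
    - {"hand": 1, "x": -107, "y": 227, "z": -60, "turn": -1.292}
    - {"hand": 1, "x": -107, "y": 227, "z": -60, "turn": -1.292}

```text
time: 15.98
eef_pos: [0.652, -0.2459, 0.0651]
eef_rot: [0.0, 1.0, -0.0, 0.0]
contact_force: [0.4, -0.5, 0.0]
width: 0.458
finger_force: 31.3
```

```bash
python3 - <<'E'
from h import *
go((.652,-.246,.0115,1.571,1))
im=soaps()
E
```

```text
now [ 0.652  -0.2459  0.0651] q0 -0.40 q6 -1.97 t 16.0 w 0.46
x 0 y -0 z 54 turn -0.001  (q6 -1.93)
```

>>> step_arm:
  commands:
    - {"hand": 1, "x": 0, "y": 0, "z": 30, "turn": 0}
    - {"hand": 1, "x": 0, "y": 0, "z": 48, "turn": 0}
    - {"hand": 1, "x": 0, "y": 0, "z": 54, "turn": 0}
    - {"hand": 1, "x": 0, "y": 0, "z": 54, "turn": 0}
    - {"hand": -0.2, "x": 0, "y": 0, "z": 54, "turn": 0}
    - {"hand": -0.2, "x": 0, "y": 0, "z": 54, "turn": 0}
    - {"hand": -0.2, "x": 0, "y": 0, "z": 54, "turn": 0}
    - {"hand": -0.2, "x": 0, "y": 0, "z": 20, "turn": 0}
    - {"hand": -0.2, "x": 0, "y": 0, "z": -40, "turn": 0}
    - {"hand": -0.2, "x": 0, "y": 0, "z": -60, "turn": 0}
    - {"hand": -0.2, "x": 0, "y": 0, "z": -60, "turn": 0}
  force: 30

```text
time: 17.4
eef_pos: [0.6529, -0.2462, 0.1258]
eef_rot: [-0.0, 1.0, -0.001, 0.001]
contact_force: [-0.3, -0.2, -0.8]
width: 0.599
finger_force: 0.0
```

```bash
python3 - <<'E'
from h import *
go((.416,-.073,.12,1.571,1),(.416,-.073,.045,1.571,1))
im=soaps()
E
```

```text
now [ 0.6529 -0.2462  0.1258] q0 -0.40 q6 -1.98 t 17.4 w 0.60
x 237 y 173 z 5 turn -0.000  (q6 -1.74)
x 237 y 173 z 80 turn -0.000  (q6 -1.74)
```

>>> step_arm:
  commands:
    - {"hand": -0.9, "x": 60, "y": 40, "z": 0, "turn": 0}
    - {"hand": -0.9, "x": 120, "y": 85, "z": 0, "turn": 0}
    - {"hand": -0.9, "x": 180, "y": 130, "z": 0, "turn": 0}
    - {"hand": -0.9, "x": 237, "y": 173, "z": 5, "turn": 0}
    - {"hand": -0.9, "x": 237, "y": 173, "z": 5, "turn": 0}
    - {"hand": -0.9, "x": 237, "y": 173, "z": 20, "turn": 0}
    - {"hand": -0.9, "x": 237, "y": 173, "z": 20, "turn": 0}
    - {"hand": -0.9, "x": 237, "y": 173, "z": 20, "turn": 0}
    - {"hand": -0.9, "x": 237, "y": 173, "z": 20, "turn": 0}

```text
time: 18.58
eef_pos: [0.4153, -0.0731, 0.104]
eef_rot: [0.0, 1.0, -0.0, 0.0]
contact_force: [0.5, -0.8, 0.8]
width: 0.948
finger_force: 0.0
```

```bash
python3 - <<'E'
from h import *
go((.416,-.073,.045,1.571,1))
sc=get_image("scene"); cv2.imwrite("pics/i.png",np.vstack([cv2.resize(sc[120:260,180:420],None,fx=2.2,fy=2.2),cv2.resize(sc[200:300,140:380],None,fx=2.2,fy=2.2)])[:,:,::-1])
E
```

```text
now [ 0.4153 -0.0731  0.104 ] q0 -0.25 q6 -1.82 t 18.6 w 0.95
x -1 y 0 z 59 turn -0.000  (q6 -1.74)
```

View pics/i.png

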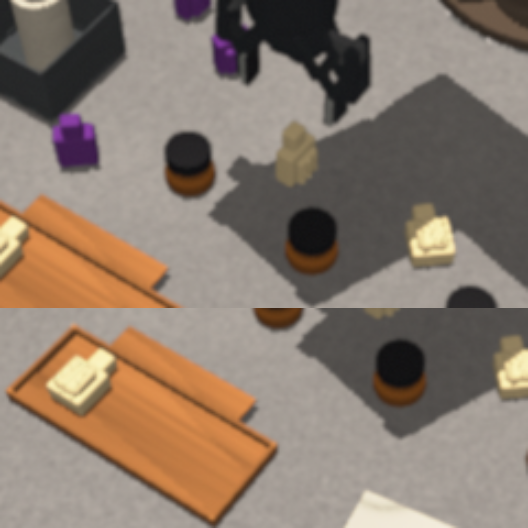

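>>> step_arm:
  commands:
    - {"hand": -0.9, "x": 0, "y": 0, "z": 20, "turn": 0}
    - {"hand": -0.9, "x": 0, "y": 0, "z": 45, "turn": 0}
    - {"hand": -0.9, "x": 0, "y": 0, "z": 58, "turn": 0}
    - {"hand": -0.9, "x": 0, "y": 0, "z": 58, "turn": 0}
    - {"hand": 1, "x": 0, "y": 0, "z": 58, "turn": 0}
    - {"hand": 1, "x": 0, "y": 0, "z": 58, "turn": 0}
    - {"hand": 1, "x": 0, "y": 0, "z": 58, "turn": 0}
    - {"hand": 1, "x": 0, "y": 0, "z": 58, "turn": 0}
    - {"hand": 1, "x": 0, "y": 0, "z": 58, "turn": 0}
    - {"hand": 1, "x": 0, "y": 0, "z": 58, "turn": 0}
    - {"hand": 1, "x": 0, "y": 0, "z": 58, "turn": 0}
    - {"hand": 1, "x": 0, "y": 0, "z": 58, "turn": 0}
  force: 25

```text
time: 20.12
eef_pos: [0.4152, -0.0729, 0.0462]
eef_rot: [-0.0, 1.0, -0.0, 0.0]
contact_force: [0.0, -0.2, 7.0]
width: 0.175
finger_force: 28.4
```

```bash
python3 - <<'E'
from h import *
go((.53,-.03,.1,1.571,1),(.53,-.03,.046,1.571,1))
E
```

```text
now [ 0.4152 -0.0729  0.0462] q0 -0.25 q6 -1.82 t 20.1 w 0.17
x -115 y 43 z -54 turn 0.000  (q6 -1.63)
x -115 y 43 z 0 turn 0.000  (q6 -1.63)
```

>>> step_arm:
  commands:
    - {"hand": 1, "x": 0, "y": 0, "z": -30, "turn": 0}
    - {"hand": 1, "x": 0, "y": 0, "z": -65, "turn": 0}
    - {"hand": 1, "x": -40, "y": 15, "z": -65, "turn": 0}
    - {"hand": 1, "x": -80, "y": 30, "z": -65, "turn": 0}
    - {"hand": 1, "x": -115, "y": 43, "z": -60, "turn": 0}
    - {"hand": 1, "x": -115, "y": 43, "z": -60, "turn": 0}
    - {"hand": 1, "x": -115, "y": 43, "z": -30, "turn": 0}
    - {"hand": 1, "x": -115, "y": 43, "z": -10, "turn": 0}
    - {"hand": 1, "x": -115, "y": 43, "z": -2, "turn": 0}
    - {"hand": 1, "x": -115, "y": 43, "z": -1, "turn": 0}
    - {"hand": 1, "x": -115, "y": 43, "z": -1, "turn": 0}

```text
time: 21.5
eef_pos: [0.53, -0.0299, 0.0475]
eef_rot: [-0.0, 1.0, -0.0, 0.0]
contact_force: [-0.2, 0.3, -0.7]
width: 0.176
finger_force: 27.8
```

>>> step_arm:
  commands:
    - {"hand": 0.1, "x": 0, "y": 0, "z": 0, "turn": 0}
    - {"hand": 0.1, "x": 0, "y": 0, "z": 0, "turn": 0}
    - {"hand": 0.1, "x": 0, "y": 0, "z": 0, "turn": 0}
    - {"hand": 0.1, "x": 0, "y": 0, "z": -20, "turn": 0}
    - {"hand": 0.1, "x": 0, "y": 0, "z": -50, "turn": 0}
    - {"hand": 1, "x": 0, "y": -30, "z": -60, "turn": 0}
    - {"hand": 1, "x": 0, "y": -50, "z": -60, "turn": 0}
    - {"hand": 1, "x": 0, "y": -50, "z": -60, "turn": 0}
    - {"hand": 1, "x": 0, "y": -50, "z": -60, "turn": 0}

```text
time: 22.62
eef_pos: [0.5294, -0.0796, 0.1063]
eef_rot: [0.0, 1.0, 0.0, -0.001]
contact_force: [0.3, 0.8, -0.3]
width: -0.001
finger_force: 0.0
```

```bash
python3 - <<'E'
from h import *
go((.53,.012,.1,1.571,1),(.53,.012,.05,1.571,1))
sc=get_image("scene"); cv2.imwrite("pics/j.png",cv2.resize(sc[170:350,220:460],None,fx=2.5,fy=2.5)[:,:,::-1])
E
```

```text
now [ 0.5294 -0.0796  0.1063] q0 -0.21 q6 -1.78 t 22.6 w -0.00
x -1 y 92 z 6 turn -0.001  (q6 -1.55)
x -1 y 92 z 56 turn -0.001  (q6 -1.55)
```

View pics/j.png

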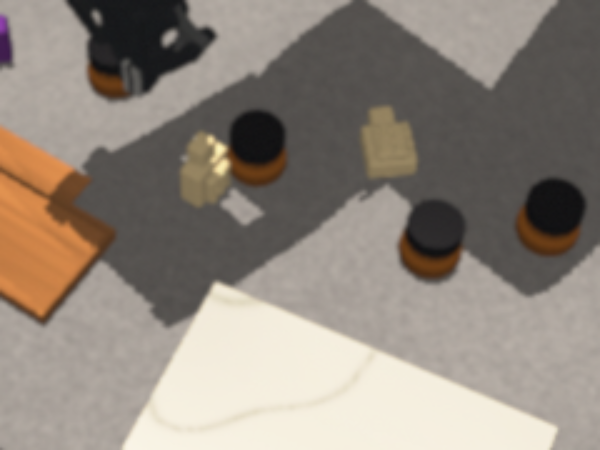

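>>> step_arm:
  commands:
    - {"hand": 1, "x": 4, "y": 50, "z": 0, "turn": 0}
    - {"hand": 1, "x": 4, "y": 92, "z": 0, "turn": 0}
    - {"hand": 1, "x": 4, "y": 92, "z": 20, "turn": 0}
    - {"hand": 1, "x": 4, "y": 92, "z": 54, "turn": 0}
    - {"hand": 1, "x": 4, "y": 80, "z": 54, "turn": 0}
    - {"hand": 1, "x": 4, "y": 70, "z": 54, "turn": 0}
    - {"hand": 1, "x": 4, "y": 62, "z": 54, "turn": 0}
    - {"hand": 1, "x": 4, "y": 54, "z": 54, "turn": 0}
    - {"hand": 1, "x": 4, "y": 46, "z": 54, "turn": 0}
    - {"hand": 1, "x": 4, "y": 38, "z": 54, "turn": 0}
    - {"hand": 1, "x": 4, "y": 30, "z": 54, "turn": 0}
    - {"hand": 1, "x": 4, "y": 24, "z": 54, "turn": 0}

```text
time: 24.18
eef_pos: [0.5259, -0.0563, 0.0529]
eef_rot: [-0.0, 1.0, 0.0, -0.0]
contact_force: [-0.7, 0.0, -0.2]
width: 0.001
finger_force: 0.0
```

>>> step_arm:
  commands:
    - {"hand": 1, "x": 0, "y": 0, "z": 0, "turn": 0}
    - {"hand": 1, "x": 0, "y": 10, "z": -40, "turn": 0}
    - {"hand": 1, "x": 0, "y": 20, "z": -100, "turn": 0}
    - {"hand": -0.5, "x": -60, "y": 60, "z": -120, "turn": 0}
    - {"hand": -0.5, "x": -100, "y": 120, "z": -120, "turn": 0.1}
    - {"hand": -0.5, "x": -130, "y": 180, "z": -120, "turn": 0.3}
    - {"hand": -0.5, "x": -130, "y": 210, "z": -120, "turn": 0.5}
    - {"hand": -0.5, "x": -130, "y": 210, "z": -120, "turn": 0.7}
    - {"hand": -0.5, "x": -130, "y": 210, "z": -120, "turn": 0.9}
    - {"hand": -0.5, "x": -130, "y": 210, "z": -120, "turn": 1.08}
    - {"hand": -0.5, "x": -130, "y": 210, "z": -120, "turn": 1.26}
    - {"hand": -0.5, "x": -130, "y": 210, "z": -120, "turn": 1.57}

```text
time: 25.68
eef_pos: [0.6556, 0.1545, 0.1727]
eef_rot: [0.649, 0.761, -0.0, -0.0]
contact_force: [0.1, -0.3, -0.4]
width: 0.753
finger_force: 0.0
```

```bash
sed -i 's/m\[:240\]=0;m\[:,:170\]=0; m\[:,470:\]=0/m[:170]=0;m[:,:170]=0; m[:,470:]=0;m[:225,:310]=0/' h.py; python3 - <<'E'
from h import *
print(get_state()["eef_pos"])
im=soaps()
for j in jars(): print("jar",j.round(3))
cv2.imwrite("pics/k.png",cv2.resize(im[160:340,200:460],None,fx=3,fy=3)[:,:,::-1])
E
```

```text
[0.65560829 0.15451471 0.17273428]
soap px [290. 302.] area 127.5 len 64 wid 22 wide end [0.4383 0.0737] body c [0.4182 0.0677] tabdir -2.853
soap px [352. 246.] area 448.0 len 62 wid 41 wide end [ 0.5197 -0.0404] body c [ 0.5196 -0.0614] tabdir -1.577
soap px [433. 189.] area 440.0 len 64 wid 43 wide end [ 0.6709 -0.2487] body c [ 0.6499 -0.2471] tabdir 3.068
```

View pics/k.png

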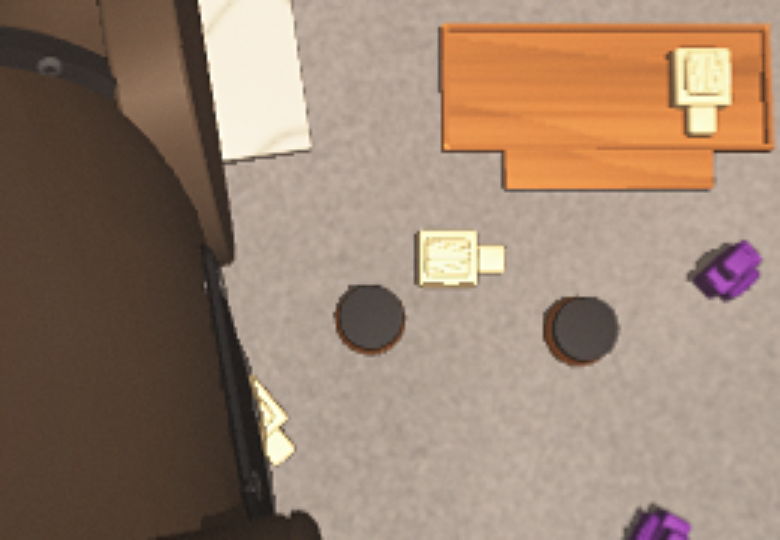

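```bash
python3 - <<'E'
from h import *
go((.5196,-.0614,.10,-.006,1),(.5196,-.0614,.004,-.006,1))
im,h=hsv("top"); print(h[265,323],h[269,393])
for c in blobs(h[...,2]<75,200,900): print(c.mean(0),cv2.contourArea(c),cv2.minEnclosingCircle(c.astype(np.float32)))
E
```

```text
now [0.6556 0.1545 0.1727] q0 0.19 q6 0.02 t 25.8 w 0.75
x -191 y -169 z 73 turn 0.167  (q6 -0.11)
x -191 y -169 z 169 turn 0.167  (q6 -0.11)
[13 38 80] [11 49 83]
[636.55263158 391.71710526] 242.0 ((635.5, 391.0), 31.197053909301758)
[469.39849624 287.70676692] 530.5 ((474.0, 287.5), 29.517044067382812)
[319.72258065 119.09677419] 810.5 ((319.5, 122.0), 33.738059997558594)
```

>>> step_arm:
  commands:
    - {"hand": -0.45, "x": -40, "y": -35, "z": 20, "turn": 0.167}
    - {"hand": -0.45, "x": -80, "y": -70, "z": 40, "turn": 0.167}
    - {"hand": -0.45, "x": -120, "y": -105, "z": 60, "turn": 0.167}
    - {"hand": -0.45, "x": -160, "y": -140, "z": 73, "turn": 0.167}
    - {"hand": -0.45, "x": -191, "y": -169, "z": 90, "turn": 0.167}
    - {"hand": -0.45, "x": -191, "y": -169, "z": 120, "turn": 0.167}
    - {"hand": -0.45, "x": -191, "y": -169, "z": 125, "turn": 0.167}
    - {"hand": -0.45, "x": -191, "y": -169, "z": 125, "turn": 0.167}

```text
time: 26.82
eef_pos: [0.5207, -0.0615, 0.0481]
eef_rot: [0.707, 0.707, -0.0, -0.0]
contact_force: [0.3, 0.8, 1.0]
width: 0.725
finger_force: 0.0
```

```bash
python3 - <<'E'
s=open('h.py').read()
i=s.index("    for c in blobs((h[...,2]<75)"); j=s.index("    return out\n",i)
s=s[:i]+'''    for th in (50,62,75,97):
        for c in blobs((h[...,2]<th),250,800):
            (u,v),r=cv2.minEnclosingCircle(c.astype(np.float32)); a=cv2.contourArea(c); p=cast(n,[u,v],.040)[0][:2]
            if a/(np.pi*r*r)>.78 and r<15 and all(np.hypot(*(p-o[:2]))>.02 for o in out): out.append(np.r_[p,u,v,r])
'''+s[j:]
open('h.py','w').write(s)
E
python3 - <<'E'
from h import *
go((.5196,-.0614,.004,-.006,1))
for j in jars(): print("jar",j.round(3))
E
```

```text
now [ 0.5207 -0.0615  0.0481] q0 -0.18 q6 -0.18 t 26.8 w 0.72
x 0 y -1 z 44 turn 0.006  (q6 -0.11)
jar [4.73000e-01 1.53000e-01 2.46239e+02 2.67315e+02 1.12600e+01]
```

>>> step_arm:
  commands:
    - {"hand": -0.45, "x": 0, "y": -1, "z": 25, "turn": 0.006}
    - {"hand": -0.45, "x": 0, "y": -1, "z": 40, "turn": 0.006}
    - {"hand": -0.45, "x": 0, "y": -1, "z": 44, "turn": 0.006}
    - {"hand": -0.45, "x": 0, "y": -1, "z": 44, "turn": 0.006}
    - {"hand": 1, "x": 0, "y": -1, "z": 44, "turn": 0.006}
    - {"hand": 1, "x": 0, "y": -1, "z": 44, "turn": 0.006}
    - {"hand": 1, "x": 0, "y": -1, "z": 44, "turn": 0.006}
    - {"hand": 1, "x": 0, "y": -1, "z": 44, "turn": 0.006}
    - {"hand": 1, "x": 0, "y": -1, "z": 44, "turn": 0.006}
    - {"hand": 1, "x": 0, "y": -1, "z": 44, "turn": 0.006}
  force: 40

```text
time: 28.12
eef_pos: [0.5198, -0.0619, 0.0047]
eef_rot: [0.71, 0.704, 0.0, 0.0]
contact_force: [-0.7, 1.4, 6.0]
width: 0.458
finger_force: 40.2
```

```bash
python3 - <<'E'
from h import *
go((.652,-.110,.1,-1.571,1))
E
```

```text
now [ 0.5198 -0.0619  0.0047] q0 -0.18 q6 -0.17 t 28.1 w 0.46
x -47 y 133 z -95 turn 1.562  (q6 1.40)
```

>>> step_arm:
  commands:
    - {"hand": 1, "x": 0, "y": 0, "z": -40, "turn": 0}
    - {"hand": 1, "x": -5, "y": 15, "z": -80, "turn": 0.18}
    - {"hand": 1, "x": -10, "y": 35, "z": -95, "turn": 0.36}
    - {"hand": 1, "x": -18, "y": 50, "z": -95, "turn": 0.54}
    - {"hand": 1, "x": -25, "y": 70, "z": -95, "turn": 0.72}
    - {"hand": 1, "x": -30, "y": 90, "z": -95, "turn": 0.9}
    - {"hand": 1, "x": -38, "y": 105, "z": -95, "turn": 1.08}
    - {"hand": 1, "x": -42, "y": 120, "z": -95, "turn": 1.26}
    - {"hand": 1, "x": -47, "y": 133, "z": -80, "turn": 1.44}
    - {"hand": 1, "x": -47, "y": 133, "z": -50, "turn": 1.562}
    - {"hand": 1, "x": -47, "y": 133, "z": -45, "turn": 1.562}
    - {"hand": 1, "x": -47, "y": 133, "z": -45, "turn": 1.562}

```text
time: 29.62
eef_pos: [0.6518, -0.11, 0.0493]
eef_rot: [1.0, 0.001, -0.0, -0.0]
contact_force: [-0.0, 0.7, 0.2]
width: 0.454
finger_force: 41.0
```

```bash
python3 - <<'E'
from h import *
go((.652,-.110,.012,-1.571,1))
E
```

```text
now [ 0.6518 -0.11    0.0493] q0 -0.21 q6 1.35 t 29.6 w 0.45
x 0 y 0 z 37 turn 0.003  (q6 1.40)
```

>>> step_arm:
  commands:
    - {"hand": 1, "x": 0, "y": 0, "z": 25, "turn": 0.003}
    - {"hand": 1, "x": 0, "y": 0, "z": 37, "turn": 0.003}
    - {"hand": 1, "x": 0, "y": 0, "z": 37, "turn": 0.003}
    - {"hand": -0.2, "x": 0, "y": 0, "z": 37, "turn": 0.003}
    - {"hand": -0.2, "x": 0, "y": 0, "z": 37, "turn": 0.003}
    - {"hand": -0.2, "x": 0, "y": 0, "z": 37, "turn": 0.003}
    - {"hand": -0.2, "x": 0, "y": 0, "z": 0, "turn": 0.003}
    - {"hand": -0.2, "x": 0, "y": 40, "z": -40, "turn": 0.003}
    - {"hand": -0.2, "x": 0, "y": 90, "z": -50, "turn": 0.003}
    - {"hand": -0.2, "x": 0, "y": 136, "z": -50, "turn": 0.003}
    - {"hand": -0.2, "x": 0, "y": 136, "z": -50, "turn": 0.003}
    - {"hand": -0.2, "x": 0, "y": 136, "z": -50, "turn": 0.003}

```text
time: 31.12
eef_pos: [0.6516, -0.2458, 0.0988]
eef_rot: [1.0, -0.002, -0.0, -0.0]
contact_force: [-0.2, 0.8, 0.5]
width: 0.602
finger_force: 0.0
```

```bash
python3 - <<'E'
from h import *
go((.650,-.2465,.010,-1.571,1))
im=soaps()
for j in jars(): print("jar",j.round(3))
E
```

```text
now [ 0.6516 -0.2458  0.0988] q0 -0.40 q6 1.17 t 31.1 w 0.60
x -2 y 1 z 89 turn -0.003  (q6 1.21)
soap px [371. 184.] area 308.5 len 54 wid 50 wide end [ 0.6749 -0.0953] body c [ 0.6584 -0.1083] tabdir -2.475
```

>>> step_arm:
  commands:
    - {"hand": -0.2, "x": -2, "y": 1, "z": 50, "turn": 0}
    - {"hand": -0.2, "x": -2, "y": 1, "z": 80, "turn": 0}
    - {"hand": -0.2, "x": -2, "y": 1, "z": 88, "turn": 0}
    - {"hand": -0.2, "x": -2, "y": 1, "z": 88, "turn": 0}
    - {"hand": 1, "x": -2, "y": 1, "z": 88, "turn": 0}
    - {"hand": 1, "x": -2, "y": 1, "z": 88, "turn": 0}
    - {"hand": 1, "x": -2, "y": 1, "z": 88, "turn": 0}
    - {"hand": 1, "x": -2, "y": 1, "z": 88, "turn": 0}
    - {"hand": -0.2, "x": -2, "y": 1, "z": 88, "turn": 0}
    - {"hand": -0.2, "x": -2, "y": 1, "z": 88, "turn": 0}
    - {"hand": -0.2, "x": -2, "y": 1, "z": 50, "turn": 0}
    - {"hand": -0.2, "x": -2, "y": 1, "z": 0, "turn": 0}
  force: 40

```text
time: 32.72
eef_pos: [0.649, -0.2467, 0.0987]
eef_rot: [1.0, -0.002, -0.001, -0.001]
contact_force: [-0.1, -0.7, -0.2]
width: 0.6
finger_force: 0.0
```

>>> step_arm:
  commands:
    - {"hand": -0.45, "x": 50, "y": 10, "z": -60, "turn": 0}
    - {"hand": -0.45, "x": 50, "y": 60, "z": -100, "turn": 0}
    - {"hand": -0.45, "x": 50, "y": 120, "z": -100, "turn": 0}
    - {"hand": -0.45, "x": 50, "y": 180, "z": -100, "turn": 0}
    - {"hand": -0.45, "x": 50, "y": 230, "z": -100, "turn": 0}
    - {"hand": -0.45, "x": 50, "y": 230, "z": -100, "turn": 0}

```text
time: 33.48
eef_pos: [0.6977, -0.4818, 0.198]
eef_rot: [1.0, -0.004, -0.0, 0.0]
contact_force: [-0.8, 0.0, -0.5]
width: 0.728
finger_force: 0.0
```

```bash
python3 - <<'E'
from h import *
im=soaps()
for j in jars(): print("jar",j.round(3))
print(get_state()["eef_pos"])
cv2.imwrite("pics/l.png",cv2.resize(im[160:340,190:460],(780,520),interpolation=cv2.INTER_CUBIC)[:,:,::-1])
E
```

```text
soap px [285. 300.] area 446.5 len 63 wid 40 wide end [0.4274 0.0941] body c [0.4113 0.0806] tabdir -2.445
soap px [370. 188.] area 419.5 len 61 wid 39 wide end [ 0.6725 -0.1094] body c [ 0.6515 -0.1093] tabdir 3.135
jar [ 4.76000e-01 -6.00000e-03  3.23419e+02  2.65195e+02  1.08980e+01]
jar [4.05000e-01 2.20000e-01 2.13665e+02 3.00867e+02 1.11150e+01]
jar [4.42000e-01 1.78000e-01 2.34146e+02 2.82293e+02 1.13800e+01]
[ 0.69869757 -0.47763866  0.19825698]
```

View pics/l.png

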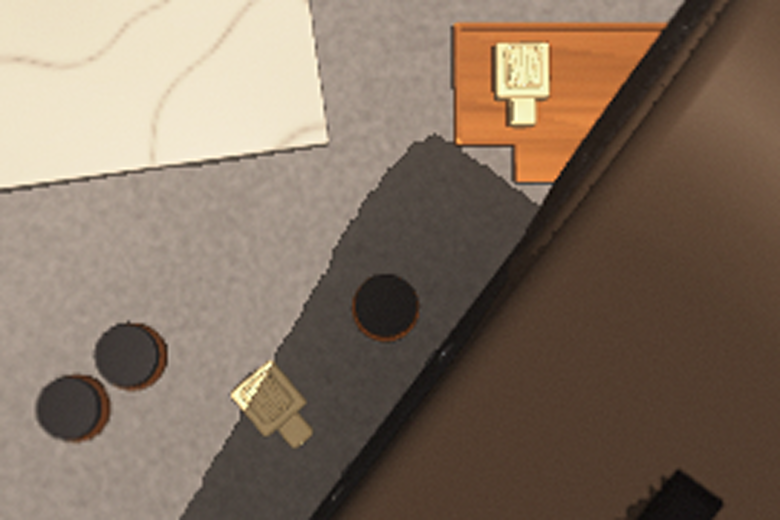

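```bash
python3 - <<'E'
from h import *
go((.55,-.15,.17,-1.2,1),(.415,.0838,.09,-.874,1))
E
```

```text
now [ 0.6987 -0.4776  0.1983] q0 -0.64 q6 0.94 t 33.6 w 0.73
x -150 y -327 z 29 turn -0.375  (q6 0.93)
x -286 y -560 z 109 turn -0.701  (q6 1.07)
```

>>> step_arm:
  commands:
    - {"hand": -0.45, "x": -25, "y": -55, "z": 5, "turn": -0.06}
    - {"hand": -0.45, "x": -50, "y": -110, "z": 10, "turn": -0.12}
    - {"hand": -0.45, "x": -75, "y": -165, "z": 15, "turn": -0.18}
    - {"hand": -0.45, "x": -100, "y": -220, "z": 20, "turn": -0.24}
    - {"hand": -0.45, "x": -125, "y": -275, "z": 25, "turn": -0.3}
    - {"hand": -0.45, "x": -150, "y": -327, "z": 29, "turn": -0.36}
    - {"hand": -0.45, "x": -180, "y": -380, "z": 40, "turn": -0.42}
    - {"hand": -0.45, "x": -210, "y": -430, "z": 55, "turn": -0.48}
    - {"hand": -0.45, "x": -240, "y": -480, "z": 70, "turn": -0.55}
    - {"hand": -0.45, "x": -265, "y": -525, "z": 85, "turn": -0.62}
    - {"hand": -0.45, "x": -286, "y": -560, "z": 100, "turn": -0.701}
    - {"hand": -0.45, "x": -286, "y": -560, "z": 109, "turn": -0.701}

```text
time: 35.08
eef_pos: [0.4124, 0.0861, 0.0898]
eef_rot: [0.939, 0.345, -0.001, -0.0]
contact_force: [0.1, -0.3, -0.2]
width: 0.729
finger_force: 0.0
```

>>> step_arm:
  commands:
    - {"hand": -0.45, "x": 0, "y": 0, "z": 30, "turn": 0}
    - {"hand": -0.45, "x": 0, "y": 0, "z": 30, "turn": 0}
    - {"hand": -0.45, "x": 0, "y": 0, "z": 30, "turn": 0}

```text
time: 35.45
eef_pos: [0.4152, 0.0836, 0.0606]
eef_rot: [0.94, 0.342, 0.0, 0.0]
contact_force: [0.0, -1.1, 0.4]
width: 0.723
finger_force: 0.0
```

```bash
python3 - <<'E'
from h import *
go((.415,.0838,.004,-.874,1))
E
```

```text
now [0.4152 0.0836 0.0606] q0 0.13 q6 1.00 t 35.5 w 0.72
x -0 y -0 z 57 turn 0.001  (q6 1.07)
```

>>> step_arm:
  commands:
    - {"hand": -0.45, "x": 0, "y": 0, "z": 25, "turn": 0}
    - {"hand": -0.45, "x": 0, "y": 0, "z": 48, "turn": 0}
    - {"hand": -0.45, "x": 0, "y": 0, "z": 57, "turn": 0}
    - {"hand": -0.45, "x": 0, "y": 0, "z": 57, "turn": 0}
    - {"hand": 1, "x": 0, "y": 0, "z": 57, "turn": 0}
    - {"hand": 1, "x": 0, "y": 0, "z": 57, "turn": 0}
    - {"hand": 1, "x": 0, "y": 0, "z": 57, "turn": 0}
    - {"hand": 1, "x": 0, "y": 0, "z": 57, "turn": 0}
    - {"hand": 1, "x": 0, "y": 0, "z": 57, "turn": 0}
    - {"hand": 1, "x": 0, "y": 0, "z": 57, "turn": 0}
  force: 40

```text
time: 36.7
eef_pos: [0.4155, 0.0837, 0.0039]
eef_rot: [0.94, 0.342, 0.001, 0.0]
contact_force: [-0.8, -2.1, 7.7]
width: 0.461
finger_force: 39.3
```

```bash
python3 - <<'E'
from h import *
go((.657,-.178,.12,-1.571,1))
E
```

```text
now [0.4155 0.0837 0.0039] q0 0.13 q6 1.00 t 36.7 w 0.46
x 17 y 356 z -116 turn 0.698  (q6 1.31)
```

>>> step_arm:
  commands:
    - {"hand": 1, "x": 0, "y": 0, "z": -40, "turn": 0}
    - {"hand": 1, "x": 0, "y": 0, "z": -90, "turn": 0}
    - {"hand": 1, "x": 2, "y": 50, "z": -110, "turn": 0.1}
    - {"hand": 1, "x": 5, "y": 105, "z": -116, "turn": 0.2}
    - {"hand": 1, "x": 7, "y": 160, "z": -116, "turn": 0.3}
    - {"hand": 1, "x": 10, "y": 215, "z": -116, "turn": 0.4}
    - {"hand": 1, "x": 12, "y": 270, "z": -116, "turn": 0.5}
    - {"hand": 1, "x": 15, "y": 320, "z": -110, "turn": 0.6}
    - {"hand": 1, "x": 17, "y": 356, "z": -90, "turn": 0.698}
    - {"hand": 1, "x": 17, "y": 356, "z": -60, "turn": 0.698}
    - {"hand": 1, "x": 17, "y": 356, "z": -60, "turn": 0.698}
    - {"hand": 1, "x": 17, "y": 356, "z": -60, "turn": 0.698}

```text
time: 38.2
eef_pos: [0.6569, -0.1779, 0.0642]
eef_rot: [1.0, 0.0, 0.0, 0.0]
contact_force: [1.0, -0.7, -0.1]
width: 0.454
finger_force: 41.8
```

```bash
python3 - <<'E'
from h import *
go((.657,-.178,.0108,-1.571,1))
E
```

```text
now [ 0.6569 -0.1779  0.0642] q0 -0.31 q6 1.26 t 38.2 w 0.45
x 0 y 0 z 53 turn 0.001  (q6 1.31)
```

>>> step_arm:
  commands:
    - {"hand": 1, "x": 0, "y": 0, "z": 35, "turn": 0}
    - {"hand": 1, "x": 0, "y": 0, "z": 53, "turn": 0}
    - {"hand": 1, "x": 0, "y": 0, "z": 53, "turn": 0}
    - {"hand": -0.15, "x": 0, "y": 0, "z": 53, "turn": 0}
    - {"hand": -0.15, "x": 0, "y": 0, "z": 53, "turn": 0}
    - {"hand": -0.15, "x": 0, "y": 0, "z": 53, "turn": 0}
    - {"hand": -0.15, "x": 0, "y": 0, "z": 20, "turn": 0}
    - {"hand": -0.15, "x": 0, "y": 0, "z": -40, "turn": 0}
    - {"hand": -1, "x": 0, "y": -60, "z": -100, "turn": 0}
    - {"hand": -1, "x": 0, "y": -120, "z": -110, "turn": 0}
    - {"hand": -1, "x": 0, "y": -180, "z": -110, "turn": 0}
    - {"hand": -1, "x": 0, "y": -240, "z": -110, "turn": 0}

```text
time: 39.7
eef_pos: [0.6569, 0.0518, 0.1739]
eef_rot: [1.0, -0.0, 0.001, -0.0]
contact_force: [0.5, -0.1, -0.4]
width: 0.999
finger_force: 0.0
```

>>> step_arm:
  commands:
    - {"hand": -1, "x": 0, "y": -60, "z": 0, "turn": 0}
    - {"hand": -1, "x": 0, "y": -110, "z": 0, "turn": 0}
    - {"hand": -1, "x": 0, "y": -110, "z": 0, "turn": 0}

```text
time: 40.08
eef_pos: [0.6564, 0.1638, 0.173]
eef_rot: [1.0, 0.002, 0.0, -0.0]
contact_force: [0.3, -0.8, 0.6]
width: 1.0
finger_force: 0.0
```

```bash
python3 - <<'E'
from h import *
im=soaps()
for j in jars(): print("jar",j.round(3))
print(get_state()["eef_pos"])
cv2.imwrite("pics/m.png",cv2.resize(im[150:330,200:470],(780,520),interpolation=cv2.INTER_CUBIC)[:,:,::-1])
E
```

```text
soap px [434. 189.] area 438.0 len 62 wid 44 wide end [ 0.6697 -0.248 ] body c [ 0.6487 -0.2479] tabdir 3.134
soap px [402. 188.] area 427.0 len 62 wid 42 wide end [ 0.6722 -0.1778] body c [ 0.6512 -0.1779] tabdir -3.140
soap px [370. 188.] area 401.0 len 62 wid 39 wide end [ 0.6726 -0.1096] body c [ 0.6516 -0.1092] tabdir 3.126
jar [ 4.77000e-01 -5.00000e-03  3.22575e+02  2.64842e+02  1.18360e+01]
[0.65657382 0.16045898 0.17282903]
```

View pics/m.png

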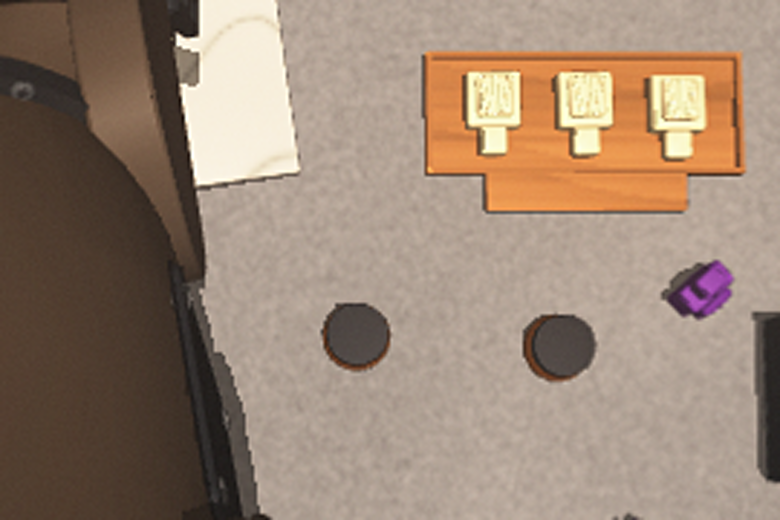

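```bash
python3 - <<'E'
from h import *
go((.477,-.005,.1,.132,1))
E
```

```text
now [0.6566 0.1605 0.1728] q0 0.19 q6 1.76 t 40.2 w 1.00
x -180 y 165 z 73 turn -1.702  (q6 -0.14)
```

>>> step_arm:
  commands:
    - {"hand": -1, "x": -40, "y": 40, "z": 10, "turn": -1.702}
    - {"hand": -1, "x": -80, "y": 80, "z": 20, "turn": -1.702}
    - {"hand": -1, "x": -120, "y": 110, "z": 40, "turn": -1.702}
    - {"hand": -1, "x": -180, "y": 165, "z": 60, "turn": -1.702}
    - {"hand": -1, "x": -180, "y": 165, "z": 73, "turn": -1.702}
    - {"hand": -1, "x": -180, "y": 165, "z": 73, "turn": -1.702}
    - {"hand": -1, "x": -180, "y": 165, "z": 73, "turn": -1.702}
    - {"hand": -1, "x": -180, "y": 165, "z": 73, "turn": -1.702}
    - {"hand": -1, "x": -180, "y": 165, "z": 73, "turn": -1.702}
    - {"hand": -1, "x": -180, "y": 165, "z": 80, "turn": -1.702}
    - {"hand": -1, "x": -180, "y": 165, "z": 90, "turn": -1.702}
    - {"hand": -1, "x": -180, "y": 165, "z": 90, "turn": -1.702}

```text
time: 41.68
eef_pos: [0.4761, -0.0052, 0.0818]
eef_rot: [0.66, 0.751, -0.001, -0.001]
contact_force: [-1.0, 1.2, -0.5]
width: 1.003
finger_force: 0.0
```

```bash
python3 - <<'E'
from h import *
go((.477,-.005,.004,.132,1),(.657,.1483,.1,.132,1))
for j in jars(): print("jar",j.round(3))
E
```

```text
now [ 0.4761 -0.0052  0.0818] q0 -0.07 q6 -0.20 t 41.7 w 1.00
x 0 y 1 z 78 turn -0.004  (q6 -0.14)
x 129 y 199 z -18 turn -0.004  (q6 0.09)
jar [4.04000e-01 2.20000e-01 2.13481e+02 3.00963e+02 1.12400e+01]
jar [4.4200e-01 1.7900e-01 2.3350e+02 2.8230e+02 1.1677e+01]
```

>>> step_arm:
  commands:
    - {"hand": -1, "x": 0, "y": 1, "z": 40, "turn": 0}
    - {"hand": -1, "x": 0, "y": 1, "z": 68, "turn": 0}
    - {"hand": -1, "x": 0, "y": 1, "z": 78, "turn": 0}
    - {"hand": -1, "x": 0, "y": 1, "z": 78, "turn": 0}
    - {"hand": 1, "x": 0, "y": 1, "z": 78, "turn": 0}
    - {"hand": 1, "x": 0, "y": 1, "z": 78, "turn": 0}
    - {"hand": 1, "x": 0, "y": 1, "z": 78, "turn": 0}
    - {"hand": 1, "x": 0, "y": 1, "z": 78, "turn": 0}
    - {"hand": 1, "x": 0, "y": 1, "z": 78, "turn": 0}
    - {"hand": 1, "x": 0, "y": 1, "z": 78, "turn": 0}
  force: 35

```text
time: 42.98
eef_pos: [0.4783, -0.0048, 0.0058]
eef_rot: [0.659, 0.752, 0.0, 0.001]
contact_force: [-2.2, 0.1, 11.7]
width: 0.563
finger_force: 33.9
```

>>> step_arm:
  commands:
    - {"hand": 1, "x": 0, "y": 0, "z": -40, "turn": 0}
    - {"hand": 1, "x": 0, "y": 0, "z": -90, "turn": 0}
    - {"hand": 1, "x": 30, "y": 45, "z": -96, "turn": 0}
    - {"hand": 1, "x": 60, "y": 90, "z": -96, "turn": 0}
    - {"hand": 1, "x": 95, "y": 145, "z": -96, "turn": 0}
    - {"hand": 1, "x": 129, "y": 198, "z": -96, "turn": 0}
    - {"hand": 1, "x": 129, "y": 198, "z": -80, "turn": 0}
    - {"hand": 1, "x": 129, "y": 198, "z": -60, "turn": 0}
    - {"hand": 1, "x": 129, "y": 198, "z": -50, "turn": 0}
    - {"hand": 1, "x": 129, "y": 198, "z": -50, "turn": 0}
    - {"hand": 1, "x": 129, "y": 198, "z": -50, "turn": 0}

```text
time: 44.35
eef_pos: [0.6573, 0.1485, 0.0553]
eef_rot: [0.659, 0.752, 0.0, 0.0]
contact_force: [0.1, -0.5, -2.4]
width: 0.559
finger_force: 38.3
```

```bash
python3 - <<'E'
from h import *
go((.657,.1483,.029,.132,1))
E
```

```text
now [0.6573 0.1485 0.0553] q0 0.18 q6 0.05 t 44.4 w 0.56
x -0 y -0 z 26 turn -0.001  (q6 0.09)
```

>>> step_arm:
  commands:
    - {"hand": 1, "x": 0, "y": 0, "z": 15, "turn": 0}
    - {"hand": 1, "x": 0, "y": 0, "z": 23, "turn": 0}
    - {"hand": 1, "x": 0, "y": 0, "z": 25, "turn": 0}
    - {"hand": 1, "x": 0, "y": 0, "z": 25, "turn": 0}
    - {"hand": -0.6, "x": 0, "y": 0, "z": 25, "turn": 0}
    - {"hand": -0.6, "x": 0, "y": 0, "z": 25, "turn": 0}
    - {"hand": -0.6, "x": 0, "y": 0, "z": 25, "turn": 0}
    - {"hand": -0.6, "x": 0, "y": 0, "z": -10, "turn": 0}
    - {"hand": -0.6, "x": 0, "y": 0, "z": -60, "turn": 0}
    - {"hand": -0.9, "x": 0, "y": 0, "z": -90, "turn": 0}
    - {"hand": -0.9, "x": 0, "y": 0, "z": -90, "turn": 0}

```text
time: 45.72
eef_pos: [0.6588, 0.1493, 0.1475]
eef_rot: [0.659, 0.752, 0.002, 0.001]
contact_force: [0.0, 0.3, -0.4]
width: 0.949
finger_force: 0.0
```

```bash
python3 - <<'E'
from h import *
for j in jars(): print("jar",j.round(3))
go((.467,-.149,.08,.132,1))
E
```

```text
now [0.6578 0.1491 0.1457] q0 0.18 q6 0.05 t 45.8 w 0.95
x -271 y -228 z 65 turn -0.001  (q6 -0.44)
```

>>> step_arm:
  commands:
    - {"hand": -0.9, "x": -45, "y": -38, "z": 0, "turn": 0}
    - {"hand": -0.9, "x": -90, "y": -76, "z": 0, "turn": 0}
    - {"hand": -0.9, "x": -135, "y": -114, "z": 10, "turn": 0}
    - {"hand": -0.9, "x": -180, "y": -152, "z": 20, "turn": 0}
    - {"hand": -0.9, "x": -225, "y": -190, "z": 40, "turn": 0}
    - {"hand": -0.9, "x": -271, "y": -228, "z": 60, "turn": 0}
    - {"hand": -0.9, "x": -271, "y": -228, "z": 65, "turn": 0}
    - {"hand": -0.9, "x": -271, "y": -228, "z": 65, "turn": 0}
    - {"hand": -0.9, "x": -271, "y": -228, "z": 65, "turn": 0}

```text
time: 46.9
eef_pos: [0.4672, -0.1487, 0.0798]
eef_rot: [0.659, 0.752, 0.0, 0.0]
contact_force: [0.1, 1.3, -0.5]
width: 0.95
finger_force: 0.0
```

```bash
python3 - <<'E'
from h import *
for j in jars(): print("jar",j.round(3))
go((.467,-.149,.006,.132,1),(.665,.0888,.1,.132,1))
E
```

```text
jar [4.05000e-01 2.20000e-01 2.13597e+02 3.00790e+02 1.10720e+01]
jar [4.41000e-01 1.79000e-01 2.33514e+02 2.82903e+02 1.11890e+01]
jar [6.61000e-01 1.50000e-01 2.48063e+02 1.78095e+02 1.12940e+01]
now [ 0.4673 -0.1486  0.0799] q0 -0.37 q6 -0.50 t 47.0 w 0.95
x -0 y -0 z 74 turn 0.001  (q6 -0.44)
x 209 y 227 z -20 turn 0.001  (q6 0.00)
```

>>> step_arm:
  commands:
    - {"hand": -0.9, "x": 0, "y": 0, "z": 40, "turn": 0}
    - {"hand": -0.9, "x": 0, "y": 0, "z": 66, "turn": 0}
    - {"hand": -0.9, "x": 0, "y": 0, "z": 74, "turn": 0}
    - {"hand": -0.9, "x": 0, "y": 0, "z": 74, "turn": 0}
    - {"hand": 1, "x": 0, "y": 0, "z": 74, "turn": 0}
    - {"hand": 1, "x": 0, "y": 0, "z": 74, "turn": 0}
    - {"hand": 1, "x": 0, "y": 0, "z": 74, "turn": 0}
    - {"hand": 1, "x": 0, "y": 0, "z": 74, "turn": 0}
    - {"hand": 1, "x": 0, "y": 0, "z": 74, "turn": 0}
    - {"hand": 1, "x": 0, "y": 0, "z": 74, "turn": 0}
  force: 35

```text
time: 48.2
eef_pos: [0.4672, -0.1497, 0.007]
eef_rot: [0.659, 0.752, 0.0, 0.001]
contact_force: [-1.4, 2.3, 15.9]
width: 0.556
finger_force: 33.3
```

>>> step_arm:
  commands:
    - {"hand": 1, "x": 0, "y": 0, "z": -40, "turn": 0}
    - {"hand": 1, "x": 0, "y": 0, "z": -90, "turn": 0}
    - {"hand": 1, "x": 40, "y": 45, "z": -96, "turn": 0}
    - {"hand": 1, "x": 80, "y": 90, "z": -96, "turn": 0}
    - {"hand": 1, "x": 120, "y": 135, "z": -96, "turn": 0}
    - {"hand": 1, "x": 165, "y": 180, "z": -96, "turn": 0}
    - {"hand": 1, "x": 209, "y": 227, "z": -96, "turn": 0}
    - {"hand": 1, "x": 209, "y": 227, "z": -96, "turn": 0}
    - {"hand": 1, "x": 209, "y": 227, "z": -75, "turn": 0}
    - {"hand": 1, "x": 209, "y": 227, "z": -50, "turn": 0}
    - {"hand": 1, "x": 209, "y": 227, "z": -50, "turn": 0}
    - {"hand": 1, "x": 209, "y": 227, "z": -50, "turn": 0}

```text
time: 49.7
eef_pos: [0.6645, 0.087, 0.0568]
eef_rot: [0.659, 0.752, 0.0, 0.0]
contact_force: [-0.9, -0.1, -2.4]
width: 0.555
finger_force: 37.4
```

```bash
python3 - <<'E'
from h import *
go((.665,.0888,.0305,.132,1),(.442,.179,.1,.72,1))
E
```

```text
now [0.6645 0.087  0.0568] q0 0.08 q6 -0.05 t 49.7 w 0.55
x 2 y 1 z 26 turn -0.001  (q6 0.00)
x 120 y -209 z -43 turn -0.589  (q6 -0.34)
```

>>> step_arm:
  commands:
    - {"hand": 1, "x": 2, "y": 1, "z": 15, "turn": 0}
    - {"hand": 1, "x": 2, "y": 1, "z": 24, "turn": 0}
    - {"hand": 1, "x": 2, "y": 1, "z": 26, "turn": 0}
    - {"hand": 1, "x": 2, "y": 1, "z": 26, "turn": 0}
    - {"hand": -0.6, "x": 2, "y": 1, "z": 26, "turn": 0}
    - {"hand": -0.6, "x": 2, "y": 1, "z": 26, "turn": 0}
    - {"hand": -0.6, "x": 2, "y": 1, "z": 26, "turn": 0}
    - {"hand": -0.6, "x": 2, "y": 1, "z": -10, "turn": 0}
    - {"hand": -0.6, "x": 2, "y": 1, "z": -60, "turn": 0}
    - {"hand": -0.9, "x": 30, "y": -50, "z": -65, "turn": -0.1}
    - {"hand": -0.9, "x": 55, "y": -100, "z": -65, "turn": -0.25}
    - {"hand": -0.9, "x": 85, "y": -150, "z": -65, "turn": -0.4}

```text
time: 51.2
eef_pos: [0.503, 0.1522, 0.1209]
eef_rot: [0.495, 0.869, 0.0, 0.0]
contact_force: [0.4, 0.1, -0.5]
width: 0.948
finger_force: 0.0
```

>>> step_arm:
  commands:
    - {"hand": -0.9, "x": 35, "y": -60, "z": 20, "turn": -0.189}
    - {"hand": -0.9, "x": 35, "y": -60, "z": 35, "turn": -0.189}
    - {"hand": -0.9, "x": 35, "y": -60, "z": 35, "turn": -0.189}
    - {"hand": -0.9, "x": 35, "y": -60, "z": 35, "turn": -0.189}

```text
time: 51.7
eef_pos: [0.4365, 0.152, 0.0863]
eef_rot: [0.413, 0.911, 0.0, 0.001]
contact_force: [-0.6, 0.7, -0.3]
width: 0.949
finger_force: 0.0
```

```bash
python3 - <<'E'
from h import *
for j in jars(): print("jar",j.round(3))
go((.442,.179,.006,.72,1))
E
```

```text
jar [6.61000e-01 1.50000e-01 2.48139e+02 1.78201e+02 1.10090e+01]
jar [6.70000e-01 8.70000e-02 2.78237e+02 1.73763e+02 1.10790e+01]
now [0.4366 0.152  0.0863] q0 0.27 q6 -0.45 t 51.8 w 0.95
x 17 y 22 z 80 turn -0.000  (q6 -0.34)
```

>>> step_arm:
  commands:
    - {"hand": -0.9, "x": 17, "y": 22, "z": 0, "turn": 0}
    - {"hand": -0.9, "x": 17, "y": 22, "z": 10, "turn": 0}
    - {"hand": -0.9, "x": 17, "y": 22, "z": 40, "turn": 0}
    - {"hand": -0.9, "x": 17, "y": 22, "z": 70, "turn": 0}
    - {"hand": -0.9, "x": 17, "y": 22, "z": 80, "turn": 0}
    - {"hand": -0.9, "x": 17, "y": 22, "z": 80, "turn": 0}
    - {"hand": 1, "x": 17, "y": 22, "z": 80, "turn": 0}
    - {"hand": 1, "x": 17, "y": 22, "z": 80, "turn": 0}
    - {"hand": 1, "x": 17, "y": 22, "z": 80, "turn": 0}
    - {"hand": 1, "x": 17, "y": 22, "z": 80, "turn": 0}
    - {"hand": 1, "x": 17, "y": 22, "z": 80, "turn": 0}
    - {"hand": 1, "x": 17, "y": 22, "z": 80, "turn": 0}

```text
time: 53.25
eef_pos: [0.441, 0.1793, 0.0069]
eef_rot: [0.413, 0.911, 0.001, 0.001]
contact_force: [-1.0, -1.8, 13.1]
width: 0.556
finger_force: 33.9
```

```bash
python3 - <<'E'
from h import *
go((.649,.2077,.1,.132,1))
E
```

```text
now [0.441  0.1793 0.0069] q0 0.32 q6 -0.40 t 53.2 w 0.56
x -116 y 175 z -93 turn 0.588  (q6 0.18)
```

>>> step_arm:
  commands:
    - {"hand": 1, "x": 0, "y": 0, "z": -40, "turn": 0}
    - {"hand": 1, "x": 0, "y": 0, "z": -90, "turn": 0}
    - {"hand": 1, "x": -25, "y": 40, "z": -96, "turn": 0.15}
    - {"hand": 1, "x": -55, "y": 80, "z": -96, "turn": 0.3}
    - {"hand": 1, "x": -85, "y": 125, "z": -96, "turn": 0.45}
    - {"hand": 1, "x": -116, "y": 175, "z": -96, "turn": 0.588}
    - {"hand": 1, "x": -116, "y": 175, "z": -96, "turn": 0.588}
    - {"hand": 1, "x": -116, "y": 175, "z": -70, "turn": 0.588}
    - {"hand": 1, "x": -116, "y": 175, "z": -50, "turn": 0.588}
    - {"hand": 1, "x": -116, "y": 175, "z": -50, "turn": 0.588}
    - {"hand": 1, "x": -116, "y": 175, "z": -50, "turn": 0.588}

```text
time: 54.62
eef_pos: [0.6485, 0.2074, 0.0564]
eef_rot: [0.659, 0.752, 0.0, 0.0]
contact_force: [0.1, 0.1, -0.6]
width: 0.553
finger_force: 37.7
```

```bash
python3 - <<'E'
from h import *
go((.649,.2077,.0305,.132,1),(.405,.220,.1,.5,1))
E
```

```text
now [0.6485 0.2074 0.0564] q0 0.27 q6 0.13 t 54.6 w 0.55
x 0 y 1 z 26 turn 0.000  (q6 0.18)
x 45 y -240 z -44 turn -0.368  (q6 -0.00)
```

>>> step_arm:
  commands:
    - {"hand": 1, "x": 0, "y": 0, "z": 15, "turn": 0}
    - {"hand": 1, "x": 0, "y": 0, "z": 24, "turn": 0}
    - {"hand": 1, "x": 0, "y": 0, "z": 26, "turn": 0}
    - {"hand": 1, "x": 0, "y": 0, "z": 26, "turn": 0}
    - {"hand": -0.6, "x": 0, "y": 0, "z": 26, "turn": 0}
    - {"hand": -0.6, "x": 0, "y": 0, "z": 26, "turn": 0}
    - {"hand": -0.6, "x": 0, "y": 0, "z": 26, "turn": 0}
    - {"hand": -0.6, "x": 0, "y": 0, "z": -10, "turn": 0}
    - {"hand": -0.6, "x": 0, "y": 0, "z": -60, "turn": 0}
    - {"hand": -0.9, "x": 10, "y": -50, "z": -65, "turn": -0.1}
    - {"hand": -0.9, "x": 20, "y": -100, "z": -65, "turn": -0.2}
    - {"hand": -0.9, "x": 30, "y": -150, "z": -65, "turn": -0.368}

```text
time: 56.12
eef_pos: [0.4943, 0.2172, 0.1209]
eef_rot: [0.508, 0.861, 0.0, 0.0]
contact_force: [0.3, 0.1, 0.6]
width: 0.951
finger_force: 0.0
```

>>> step_arm:
  commands:
    - {"hand": -0.9, "x": 0, "y": 0, "z": 0, "turn": 0}
    - {"hand": -0.9, "x": 0, "y": 0, "z": 0, "turn": 0}

```text
time: 56.38
eef_pos: [0.4964, 0.2176, 0.1211]
eef_rot: [0.51, 0.86, 0.0, 0.0]
contact_force: [1.4, -0.2, 0.6]
width: 0.949
finger_force: 0.0
```

```bash
python3 - <<'E'
from h import *
for j in jars(): print("jar",j.round(3))
go((.405,.220,.08,.5,1),(.405,.220,.006,.5,1))
E
```

```text
jar [6.51000e-01 2.10000e-01 2.19818e+02 1.82727e+02 1.10910e+01]
jar [6.60000e-01 1.50000e-01 2.48044e+02 1.78343e+02 1.11060e+01]
jar [6.70000e-01 8.70000e-02 2.78063e+02 1.73772e+02 1.10060e+01]
now [0.4969 0.2176 0.121 ] q0 0.36 q6 -0.14 t 56.4 w 0.95
x 46 y -80 z 41 turn -0.001  (q6 -0.00)
x 46 y -80 z 115 turn -0.001  (q6 -0.00)
```

>>> step_arm:
  commands:
    - {"hand": -0.9, "x": 23, "y": -40, "z": 20, "turn": 0}
    - {"hand": -0.9, "x": 46, "y": -80, "z": 41, "turn": 0}
    - {"hand": -0.9, "x": 46, "y": -80, "z": 50, "turn": 0}
    - {"hand": -0.9, "x": 46, "y": -80, "z": 80, "turn": 0}
    - {"hand": -0.9, "x": 46, "y": -80, "z": 105, "turn": 0}
    - {"hand": -0.9, "x": 46, "y": -80, "z": 115, "turn": 0}
    - {"hand": 1, "x": 46, "y": -80, "z": 115, "turn": 0}
    - {"hand": 1, "x": 46, "y": -80, "z": 115, "turn": 0}
    - {"hand": 1, "x": 46, "y": -80, "z": 115, "turn": 0}
    - {"hand": 1, "x": 46, "y": -80, "z": 115, "turn": 0}
    - {"hand": 1, "x": 46, "y": -80, "z": 115, "turn": 0}
    - {"hand": 1, "x": 46, "y": -80, "z": 115, "turn": 0}

```text
time: 57.92
eef_pos: [0.4043, 0.2195, 0.0067]
eef_rot: [0.51, 0.86, 0.001, 0.001]
contact_force: [2.0, -2.0, 9.3]
width: 0.551
finger_force: 36.5
```

```bash
python3 - <<'E'
from h import *
go((.641,.2672,.1,.132,1))
E
```

```text
now [0.4043 0.2195 0.0067] q0 0.43 q6 -0.07 t 57.9 w 0.55
x -72 y 231 z -93 turn 0.368  (q6 0.26)
```

>>> step_arm:
  commands:
    - {"hand": 1, "x": 0, "y": 0, "z": -40, "turn": 0}
    - {"hand": 1, "x": 0, "y": 0, "z": -90, "turn": 0}
    - {"hand": 1, "x": -15, "y": 50, "z": -96, "turn": 0.1}
    - {"hand": 1, "x": -30, "y": 100, "z": -96, "turn": 0.2}
    - {"hand": 1, "x": -50, "y": 160, "z": -96, "turn": 0.3}
    - {"hand": 1, "x": -72, "y": 231, "z": -96, "turn": 0.368}
    - {"hand": 1, "x": -72, "y": 231, "z": -96, "turn": 0.368}
    - {"hand": 1, "x": -72, "y": 231, "z": -70, "turn": 0.368}
    - {"hand": 1, "x": -72, "y": 231, "z": -50, "turn": 0.368}
    - {"hand": 1, "x": -72, "y": 231, "z": -50, "turn": 0.368}
    - {"hand": 1, "x": -72, "y": 231, "z": -50, "turn": 0.368}

```text
time: 59.3
eef_pos: [0.6407, 0.267, 0.0564]
eef_rot: [0.659, 0.752, 0.0, 0.0]
contact_force: [-0.3, -1.1, -1.2]
width: 0.556
finger_force: 37.6
```

```bash
python3 - <<'E'
from h import *
go((.641,.2672,.0305,.132,1),(.45,.1,.25,.132,1))
E
```

```text
now [0.6407 0.267  0.0564] q0 0.35 q6 0.22 t 59.3 w 0.56
x 0 y 0 z 26 turn 0.000  (q6 0.26)
x -140 y -211 z -194 turn 0.000  (q6 0.09)
```

>>> step_arm:
  commands:
    - {"hand": 1, "x": 0, "y": 0, "z": 15, "turn": 0}
    - {"hand": 1, "x": 0, "y": 0, "z": 24, "turn": 0}
    - {"hand": 1, "x": 0, "y": 0, "z": 26, "turn": 0}
    - {"hand": 1, "x": 0, "y": 0, "z": 26, "turn": 0}
    - {"hand": -0.6, "x": 0, "y": 0, "z": 26, "turn": 0}
    - {"hand": -0.6, "x": 0, "y": 0, "z": 26, "turn": 0}
    - {"hand": -0.6, "x": 0, "y": 0, "z": 26, "turn": 0}
    - {"hand": -0.6, "x": 0, "y": 0, "z": -10, "turn": 0}
    - {"hand": -0.6, "x": 0, "y": 0, "z": -60, "turn": 0}
    - {"hand": -0.6, "x": -40, "y": -50, "z": -110, "turn": 0}
    - {"hand": -0.6, "x": -80, "y": -100, "z": -150, "turn": 0}
    - {"hand": -0.6, "x": -110, "y": -150, "z": -180, "turn": 0}

```text
time: 60.8
eef_pos: [0.5284, 0.1568, 0.22]
eef_rot: [0.659, 0.752, 0.0, 0.0]
contact_force: [0.4, -0.3, 1.2]
width: 0.798
finger_force: 0.0
```

>>> step_arm:
  commands:
    - {"hand": -0.6, "x": -30, "y": -60, "z": -10, "turn": 0}
    - {"hand": -0.6, "x": -80, "y": -60, "z": -10, "turn": 0}
    - {"hand": -0.6, "x": -130, "y": -60, "z": -10, "turn": 0}
    - {"hand": -0.6, "x": -130, "y": -60, "z": -10, "turn": 0}
    - {"hand": -0.6, "x": -130, "y": -60, "z": -10, "turn": 0}

```text
time: 61.42
eef_pos: [0.4869, 0.0211, 0.2289]
eef_rot: [0.659, 0.752, 0.0, -0.0]
contact_force: [-0.7, 0.6, 0.4]
width: 0.796
finger_force: 0.0
```

```bash
python3 - <<'E'
from h import *
J=[cast("top",j[2:4],.064)[0][:2] for j in jars()]
for j in J:
    d=j-np.array([.653,.178]); print(j.round(4),"along %.1f across %.1f"%(1e3*d@[-.132,.991],1e3*d@[.991,.132]))
im=soaps(); h=cv2.cvtColor(im,cv2.COLOR_RGB2HSV).astype(int); m=((h[...,2]>170)&(h[...,1]<60)); m[:130]=0;m[240:]=0;m[:,:160]=0;m[:,310:]=0
c=max(blobs(cv2.morphologyEx(m.astype(np.uint8),cv2.MORPH_CLOSE,np.ones((5,5))),500),key=len); print(rect("top",c,.024))
cv2.imwrite("pics/n.png",im[:,:,::-1])
E
```

```text
[0.6382 0.2662] along 89.4 across -3.0
soap px [434. 189.] area 423.5 len 62 wid 43 wide end [ 0.67   -0.2486] body c [ 0.649  -0.2481] tabdir 3.120
soap px [402. 188.] area 427.0 len 62 wid 42 wide end [ 0.6722 -0.1778] body c [ 0.6512 -0.1779] tabdir -3.140
(array([0.65304846, 0.17851511]), (270, 150), np.float64(-1.4411800351917663))
```

View pics/n.png

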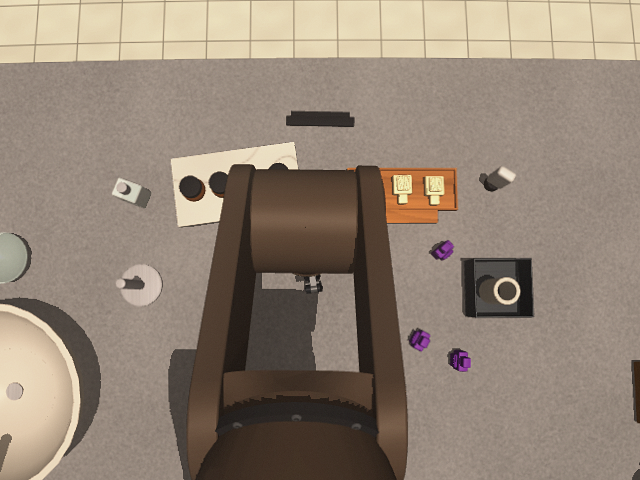

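```bash
python3 - <<'E'
from h import *
for p in [(278.1,173.8),(248,178.3),(219.8,182.7)]:
    j=cast("top",p,.064)[0][:2]; d=j-np.array([.653,.1783]); print(j.round(4),"along %.1f across %.1f"%(1e3*d@[-.131,.991],1e3*d@[.991,.131]))
print(close_job())
E
```

```text
[0.6638 0.0855] along -93.4 across -1.4
[0.6549 0.1474] along -30.8 across -2.2
[0.6461 0.2054] along 27.8 across -3.2
the job is handed in; nothing more can be done
None
```

The job is handed in after about 61 s: the roll is in the bin, three soaps lie square in the tray with tabs towards the flange, and four jars stand in a row on the shelf with 9–13 mm gaps and within about 3 mm of the centre line; I opened 15 pictures, one over the limit of 14.

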